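# Empty the drop-bottom hopper with its over-centre lever

## Task

Empty the drop-bottom hopper into its tray: push the tray in under the hopper until you feel it bear on the stop, throw the over-centre lever across so that the trap snaps open and drops the three steel tubes into the tray, then throw the lever back until the trap clicks shut, leaving the filled tray in place. The hopper only stands on the bench, so do not force the lever or shove the hopper along, and leave the tape measure and the jar beside it where they are.

Things in the scene. Friction and masses are not known exactly. Their poses are not given: they have to be found in the camera images.
- hopper: Grey sheet-steel drop-bottom hopper on a dark four-legged stand, 6 kg, loose on the bench (slips at 30 to 50 N). Origin on the bench under the middle of its bin, z up. Mouth 146 (x) x 142 (y) mm, rim at z = 270 mm, bin's bottom at z = 155 mm. The lever is on its -x face. Two runners (inner faces x = -87 and +87 mm, 28 mm high, spread at the +y end at y = 184 mm) guide the tray in towards -y.
- tray: Open sheet-metal tray, 160 (x) x 260 (y) x 45 mm high, walls 3 mm, 0.55 kg. Origin under its centre. It starts part-way in between the runners, axes nearly the hopper's.
- tray_end (a point): Middle of the outside of the tray's +y end wall (45 mm high, 160 mm wide), 22 mm up: the place to push. With the tray home it stands 154 to 184 mm to the +y side of the hopper's middle, still clear of the bin above. Sliding it takes 2 to 6 N.
- tray_nose (a point): Middle of the outside of the tray's -y end wall, 20 mm up. It meets the stop, a 31 mm high steel crossbar clamped between the runners under the hopper. The stop is set differently each time and its place is not measured: its face lies anywhere from y = -106 to -76 mm in the hopper's frame, so it must be felt for.
- trap (a joint): Angle (rad) of trap door and lever, one piece on one shaft (along the hopper's x at y = -52, z = 152 mm). 0: shut, lever leaning 33 degrees to -y. 1.15: fully open, leaning 33 degrees to +y. A spring pulls it to the nearer end; snap-over centre at 0.575, lever upright. Starting it takes a level push of 7 to 20 N on the knob, then less; past the centre it runs to its stop. Never push over 35 N.
- knob (a point): Centre of the black ball knob (30 mm diameter) at the lever's end, 145 mm from the shaft, 140 mm in front (-x) of the hopper's middle. In the hopper's frame: y = -131, z = 274 mm shut; y = +27, z = 274 mm open; z = 297 mm at the centre. Free on both y sides and above; push it sideways on the ball.
- tube1_mid (a point): Centre of a cut steel tube, 25 mm diameter, 130 mm long (its own x axis), about 0.12 kg; one of three that lie side by side on the trap, along the hopper's x.
- tube2_mid (a point): As tube1_mid, the second tube.
- tube3_mid (a point): As tube1_mid, the third tube.
- clear_jar: Bystander: glass jar with lid, 65 mm diameter, 92 mm high, standing behind the hopper.
- rule: Bystander: tape measure, 36 x 84 x 62 mm, standing to the right of the hopper (-y).
Mind the look-alikes: they are no part of the job. What is shaped like the part that bears tube3_mid but green is not meant.

How it is judged:
By the outcome, as a careful person would: the job done as asked, in the order asked, and still so for the second after the job is handed in, with the robot touching nothing.
It also fails if it takes over 48 s, if anything falls off the work surface, if the arm or the gripper's body presses on something with over 40 N, if the wrist force passes 120 N, or if a joint passes its speed limit or range.

## Robot

A 7-joint arm with a two-finger parallel gripper is mounted at the origin on a cart in front of the work surface, level with it; the furniture and walls round the work are solid. World frame = base frame: x ahead of the robot, y to its left, z up, the work surface at z = 0. Lengths are in m, angles in rad, forces in N, time in s.
With the tool pointing down it reaches from about 0.35 to 0.9 m from the base axis. Payload 7.2 kg.
Tool frame: the origin (TCP) lies at the very end of the fingers, on their centre line; the grasp point (between the pads) lies 19 mm behind it; z points along the fingers, y is the direction in which the jaws open and shut (so a half turn about z gives the same grasp; the last joint's range is limited). The gripper opens to 85 mm and grips with 20 to 120 N. Pads are 22 mm wide; open, the fingers measure 114 mm over their backs; the gripper's body (76 mm by 85 mm) begins 54 mm behind the grasp point. The pads swing forward as they close: fully open they stand 13 mm farther back than shut.
Start: joints at [-0.068, 0.411, -0.013, 1.596, 0.006, 1.134, -0.082], TCP at [0.625, -0, 0.199] pointing down, gripper open.
Joint ranges: [-2.95, 2.95], [-0.29, 1.99], [-1.47, 1.44], [0.14, 2.54], [-1.03, 4.17], [0.13, 1.85], [-2.86, 2.86]. Speed limits (rad/s): [2.39, 2.39, 3.01, 3.01, 3.14, 3.14, 3.14].

## Interface

Orientations are given as a rotation vector (axis times angle).
In Python, from cell import monitor, grab_frame, camera_info, arm gives the robot as it stands. The module is installed in compiled form; this text tells all that it offers.
- The arm moves only by the tool carry_out, never from a script. Its argument "targets" is a list of rows, each a list of 3 entries, a list of its own where there are three numbers: the turn, a rotation vector about the tool's x, y, z in degrees, then the shift along the tool's x, y, z in mm, then the opening, from 0 (shut) to 1 (fully open). In form: [[[wx, wy, wz], [dx, dy, dz], hand], ...]. A call has 1 to 8 rows; each row is the pose to reach, as a shift and turn from the pose commanded when the call began, along the tool's axes at that moment; what a row does not reach only later rows make up. A row lasts 1/10 s, in which the tool goes at most 50 mm and 8.59 degrees, less where a joint would pass 70% of its speed; a pose out of reach is approached as far as the arm can. A call with a gripper value outside its range is refused whole. The fingers move at their own pace and stop on an object; "squeeze" is the grip in N (left out, the last holds). Time passes only in rows, so rows that repeat a pose let the fingers close. It gives the time, the measured TCP pose, the force and the opening at its end, in the units of the state.
- monitor.read_state(): the state, without advancing time (a new reading comes with each control period).
- grab_frame(name): name is "scene" or "side" or "wrist"; returns the picture (384x512x3 uint8, red, green, blue); there is no depth.
- camera_info(name): a dict with "mtx" (3x3 intrinsics, pixels), "dist" ([k1, k2, p1, p2, k3] as OpenCV has them; the pictures are not rectified), "rvec" (rotation vector, rad) and "tvec" (3), from world to camera coordinates, as OpenCV has them. Camera axes: x right, y down, z forward; pixel columns grow to the right and rows downward; lengths in m; the calibration is good to about 2 mm. A picture is of the moment at which its call begins: read the wrist's pose just before it. camera_info takes no time and is no camera call; for the wrist camera it gives the pose at the moment of the call.
- arm.hand_in(): hands the job in, once; it reports no verdict.
The state is a dict: "time": time; "joint_positions": joint angles; "joint_velocities": joint speeds; "tau": joint torques, N m; "position": TCP position; "eef_rot": TCP orientation; "contact_force": force on the tool from outside, world axes, zero at the start; "moment": the same for the moment, N m; "gripper_width": opening from 0.0 (shut) to 1.0 (fully open).
Only numpy, scipy, OpenCV 4.12 (cv2) and the standard library are available. Lean on these libraries where they do the work, as an engineer would, in place of code of your own. Each camera call takes 0.05 s, during which the arm holds its last target.

## Working session

There is one attempt and no reset: what is moved stays moved. The work goes in short steps, Python scripts to look and compute and a tool call to move; the robot and the scene stay as the last step left them, time stands still between calls to the robot, and variables do not carry over. Pictures are saved under pics/ and viewed, and the job is handed in when it is done.

Besides the shell and the picture viewer there is one more tool, called after "Call:" in YAML: its name, and indented under it one key for each argument. carry_out: Moves the arm, as the interface text tells. Its arguments: {"type":"object","properties":{"targets":{"type":"array"},"squeeze":{"type":"number"}},"required":["targets"]}

```bash
mkdir -p pics; cat > h.py <<'E'
import numpy as np,cv2
from cell import monitor,grab_frame,camera_info,arm
def snap(n,f):
    im=grab_frame(n); cv2.imwrite('pics/'+f,im[:,:,::-1]); return im
def P(n):
    c=camera_info(n); return [np.array(c[k],float) for k in ('mtx','dist','rvec','tvec')]
def proj(n,pts,c=None):
    K,d,r,t=c or P(n); return cv2.projectPoints(np.array(pts,float).reshape(-1,1,3),r,t,K,d)[0].reshape(-1,2)
def ray(n,uv,c=None):
    K,d,r,t=c or P(n); R=cv2.Rodrigues(r)[0]
    u=cv2.undistortPoints(np.array([[uv]],float),K,d)[0,0]
    return -R.T@t.ravel(), R.T@np.array([u[0],u[1],1])
def atz(n,uv,z,c=None):
    o,d=ray(n,uv,c); return o+d*(z-o[2])/d[2]
E
python3 - <<'E'
from h import *
s=monitor.read_state(); print(s)
for n in ('scene','side','wrist'):
    snap(n,n+'0.png'); c=P(n); R=cv2.Rodrigues(c[2])[0]; print(n,-R.T@c[3].ravel(),R[2])
E
```

```text
{'time': 0.0, 'joint_positions': array([-0.06817041,  0.41193668, -0.01271631,  1.5970705 ,  0.00557837,
        1.13431785, -0.08220726]), 'joint_velocities': array([-8.87669937e-06, -5.29303301e-05,  1.90476051e-04,  2.36788688e-03,
       -3.89590145e-04, -1.45110338e-03,  6.33003096e-04]), 'tau': array([-1.45647726e-03, -6.00635219e+01,  6.81478456e-01, -2.99415153e+01,
        1.38386924e-02,  1.05157340e-02, -2.56029246e-06]), 'position': array([ 6.24426555e-01, -5.57381382e-05,  1.98419359e-01]), 'eef_rot': array([-2.22066290e+00, -2.22062445e+00,  1.99157454e-03]), 'contact_force': array([-0.65521955, -0.03179573, -0.2209063 ]), 'moment': array([-0.00394404, -0.00656862,  0.00732509]), 'gripper_width': 0.9999699248475947}
scene [ 0.57777314 -0.60593668  1.1481129 ] [-0.05161171  0.57210339 -0.81855601]
side [-0.17347747  0.58646583  1.08385916] [ 0.54073657 -0.44077309 -0.71646566]
wrist [0.62463788 0.07489054 0.37434331] [-8.15777380e-04 -2.95502677e-01 -9.55341563e-01]
```

View pics/scene0.png

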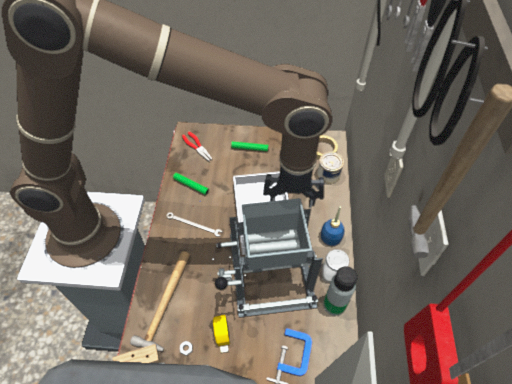

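View pics/side0.png

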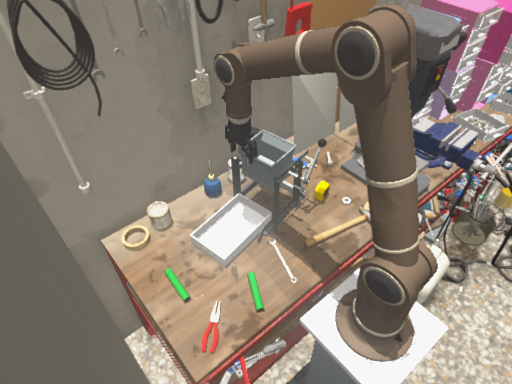

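View pics/wrist0.png

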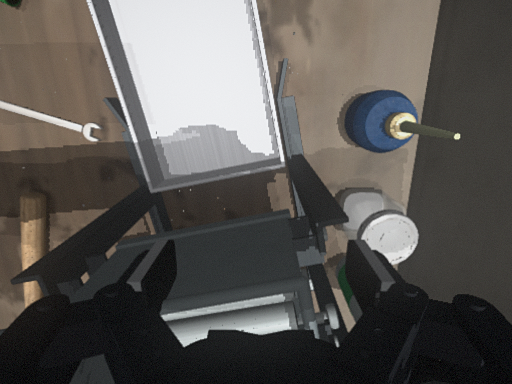

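The scene view shows the hopper at about (275,240), with three tubes in it, the knob at (221,283), the white tray at (255,190), yellow tape at (221,332), the green tube look-alikes at (250,146) and (190,183). Enlarging to measure the corners.

```bash
python3 - <<'E'
import cv2
a=cv2.imread('pics/scene0.png')[165:325,205:365]; cv2.imwrite('pics/sc_crop.png',cv2.resize(a,(800,800)[:2],interpolation=cv2.INTER_CUBIC)[:600] if 0 else cv2.resize(a,(600,600),interpolation=cv2.INTER_CUBIC))
a=cv2.imread('pics/side0.png')[115:275,180:340]; cv2.imwrite('pics/sd_crop.png',cv2.resize(a,(600,600),interpolation=cv2.INTER_CUBIC))
E
```

```text
(no output)
```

View pics/sc_crop.png

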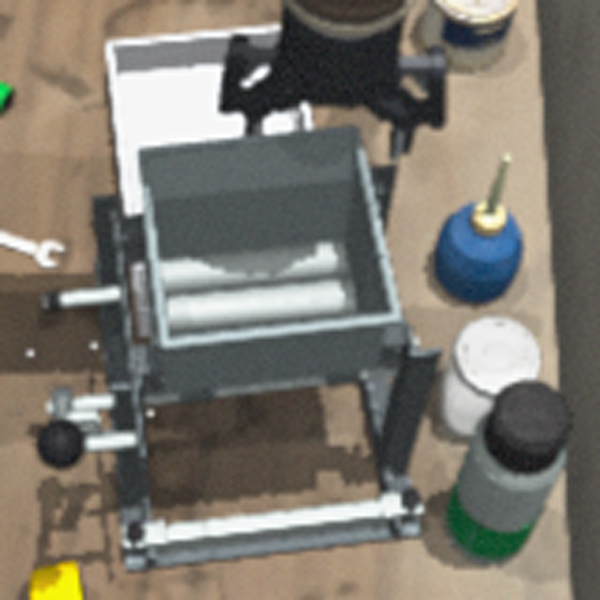

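View pics/sd_crop.png

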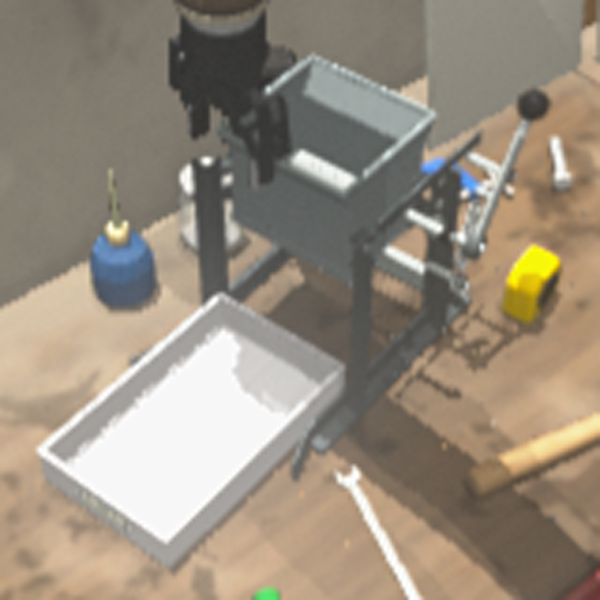

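```bash
python3 - <<'E'
from h import *
from scipy.optimize import least_squares
sc=lambda u,v:(205+u/3.75-.37,165+v/3.75-.37)
sd=lambda u,v:(180+u/3.75-.37,115+v/3.75-.37)
S=dict(TL=sc(140,150),TR=sc(360,128),BR=sc(400,315),BL=sc(160,345))
D=dict(TR=0,BR=sd(314,58),BL=sd(435,115),TL=sd(355,190)); D.pop('TR')
for k in S: print('scene',k,atz('scene',S[k],.27).round(4), 'side',k, atz('side',D[k],.27).round(4) if k in D else '')
def tri(a,b):
    (o1,d1),(o2,d2)=ray('scene',a),ray('side',b)
    A=np.c_[d1,-d2]; x=np.linalg.lstsq(A,o2-o1,rcond=None)[0]; p,q=o1+d1*x[0],o2+d2*x[1]; return (p+q)/2,np.linalg.norm(p-q)
print('knob',tri(sc(62,443),sd(533,104)))
for k in D: print(k,tri(S[k],D[k]))
for k,uv in dict(pyL=(170,545),pyR=(40,452),myR=(220,295),myL=(345,372)).items(): print('tray',k,atz('side',sd(*uv),.045).round(4))
print('tray scene +y-x',atz('scene',sc(108,42),.045))
print('stop',[atz('scene',sc(*u),.031).round(3) for u in ((135,530),(410,498),(140,570),(420,535))])
print('rule', atz('scene',sc(55,570),.062))
E
```

```text
scene TL [ 0.5005 -0.0315  0.27  ] side TL [ 0.4943 -0.0385  0.27  ]
scene TR [ 0.6444 -0.0027  0.27  ] side TR 
scene BR [ 0.6711 -0.1397  0.27  ] side BR [ 0.6623 -0.1356  0.27  ]
scene BL [ 0.5261 -0.1716  0.27  ] side BL [ 0.5237 -0.1633  0.27  ]
knob (array([ 0.47460184, -0.24042857,  0.27264582]), np.float64(0.0007083713539841853))
BR (array([ 0.66961893, -0.13902753,  0.26555963]), np.float64(0.004803445238430713))
BL (array([ 0.52677026, -0.16834938,  0.26499164]), np.float64(0.0024017819206255597))
TL (array([ 0.49722111, -0.03569622,  0.27183583]), np.float64(0.008661364563461164))
tray pyL [0.4353 0.2244 0.045 ]
tray pyR [0.5961 0.2557 0.045 ]
tray myR [0.648 0.003 0.045]
tray myL [ 0.4861 -0.0258  0.045 ]
tray scene +y-x [0.44231315 0.22511807 0.045     ]
stop [array([ 0.507, -0.201,  0.031]), array([ 0.704, -0.161,  0.031]), array([ 0.513, -0.23 ,  0.031]), array([ 0.711, -0.189,  0.031])]
rule [ 0.45681092 -0.24505379  0.062     ]
```

```bash
python3 - <<'E'
from h import *
for uv in ((250,272),(261,308),(167,268),(187,299)): print(atz('side',uv,.0125).round(3))
for uv in ((174,176),(206,191),(233,146),(267,149)): print(atz('scene',uv,.0125).round(3))
E
```

```text
[0.363 0.178 0.012]
[0.243 0.232 0.012]
[0.554 0.38  0.012]
[0.415 0.389 0.012]
[0.24  0.233 0.012]
[0.356 0.181 0.012]
[0.423 0.381 0.012]
[0.543 0.376 0.012]
```

Call:
carry_out:
  targets:
    - [[0,0,0],[40,0,0],0.5]
    - [[0,0,-5],[90,-30,0],0.5]
    - [[0,0,-11.2],[140,-60,0],0.5]
    - [[0,0,-11.2],[185,-80,0],0.5]
    - [[0,0,-11.2],[230,-100,0],0.5]
    - [[0,0,-11.2],[270,-117,0],0.5]
    - [[0,0,-11.2],[281,-117,0],0.5]
    - [[0,0,-11.2],[281,-117,40],0.5]

```text
time: 0.95
position: [0.509, 0.2878, 0.1636]
eef_rot: [1.985, 2.433, 0.016]
contact_force: [1.2, -0.1, -0.9]
gripper_width: 0.503
```

```bash
python3 - <<'E'
from h import *
a=snap('scene','scene1.png')[165:325,205:365]; cv2.imwrite('pics/sc1.png',cv2.resize(a[:,:,::-1],(640,640),interpolation=cv2.INTER_CUBIC)[:600])
b=snap('side','side1.png')[115:275,180:340]; cv2.imwrite('pics/sd1.png',cv2.resize(b[:,:,::-1],(640,640),interpolation=cv2.INTER_CUBIC)[:600])
snap('wrist','wrist1.png')
E
```

```text
(no output)
```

View pics/sc1.png

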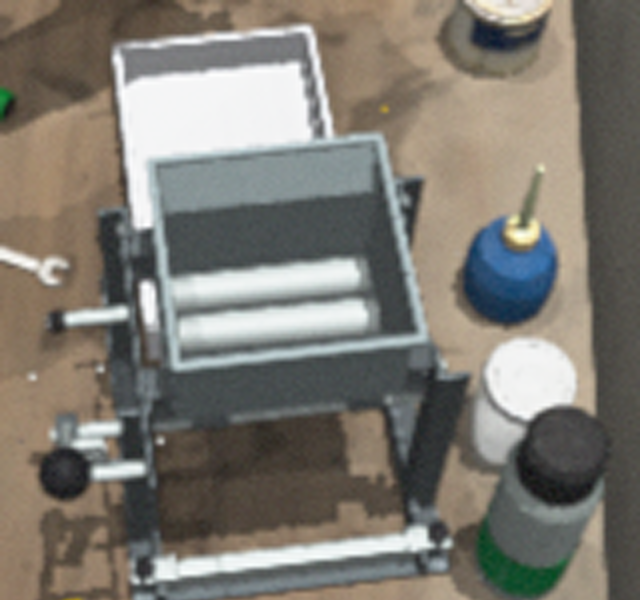

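View pics/sd1.png

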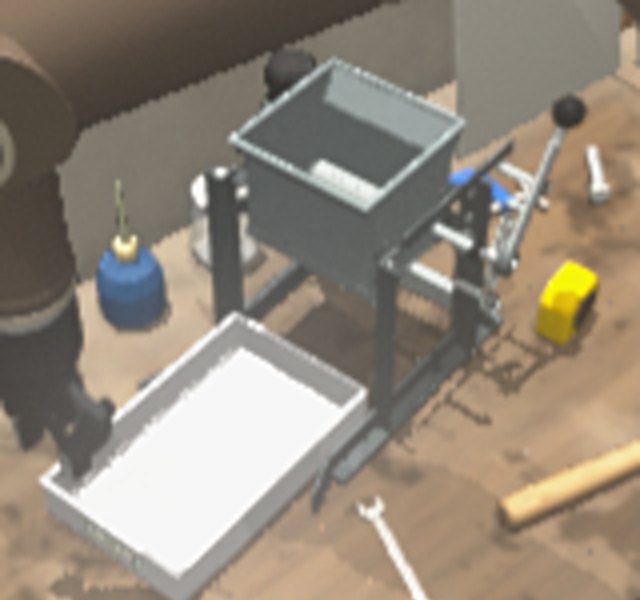

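View pics/wrist1.png

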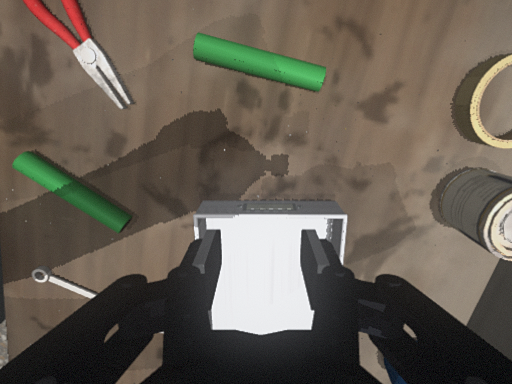

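Clear views: hopper rim corners in the scene crop (150,160), (380,137), (425,342), (178,368), knob (65,473); the tray's end wall in the wrist view runs from (195,214) to (347,214). Fitting poses.

```bash
python3 - <<'E'
from h import *
from scipy.optimize import least_squares
sc=lambda u,v:np.array((205+u/4-.37,165+v/4-.37))
sd=lambda u,v:np.array((180+u/4-.37,115+v/4-.37))
w=.0735;h=.0715
loc=np.array([[-w,h,.27],[w,h,.27],[w,-h,.27],[-w,-h,.27],[-.14,-.131,.274]])
S=[sc(*u) for u in((150,160),(380,137),(425,342),(178,368),(65,473))]
D=[sd(*u) for u in((370,208),(233,138),(335,60),(465,122),(570,111))]
cs,cd=P('scene'),P('side')
def W(p,l): c,s=np.cos(p[2]),np.sin(p[2]); return np.c_[p[0]+c*l[:,0]-s*l[:,1],p[1]+s*l[:,0]+c*l[:,1],l[:,2]]
for use in ('both','scene','side'):
    def f(p):
        r=[]
        if use!='side': r.append(proj('',W(p,loc),cs)-S)
        if use!='scene': r.append(proj('',W(p,loc),cd)-D)
        return np.concatenate(r).ravel()
    r=least_squares(f,[.585,-.086,.2]); print(use,r.x[:2].round(4),np.degrees(r.x[2]).round(2),np.abs(r.fun).max().round(2)); 
    if use=='both': p=r.x; print(r.fun.reshape(-1,2).round(1).tolist())
inv=lambda q:np.array([[np.cos(p[2]),np.sin(p[2])],[-np.sin(p[2]),np.cos(p[2])]])@(np.array(q)[:2]-p[:2])
cw=P('wrist')
for uv in ((195,214),(347,214)): q=atz('',uv,.045,cw); print('trayend wrist',q.round(4),inv(q).round(4))
for uv in((178,573),(42,480),(236,314),(367,390)): q=atz('side',sd(*uv),.045); print('tray side',q.round(4),inv(q).round(4))
for uv in((115,45),(312,30)): q=atz('scene',sc(*uv),.045); print('tray scene',q.round(4),inv(q).round(4))
s=monitor.read_state();print(s['position'],inv(s['position']),s['contact_force'])
print('knob',W(p,loc)[4])
E
```

```text
both [ 0.5849 -0.0861] 11.47 1.35
[[-0.9, -0.3], [0.4, -0.6], [0.4, -0.8], [-1.4, -0.3], [-0.4, 0.5], [-0.5, -1.0], [-0.5, -1.1], [-0.4, -1.3], [0.6, -1.2], [0.1, -0.5]]
scene [ 0.5859 -0.0867] 11.29 1.05
side [ 0.5805 -0.0827] 11.98 0.76
trayend wrist [0.4453 0.2232 0.045 ] [-0.0753  0.3308]
trayend wrist [0.6043 0.255  0.045 ] [0.0868 0.3304]
tray side [0.4436 0.2217 0.045 ] [-0.0773  0.3297]
tray side [0.5984 0.2549 0.045 ] [0.081  0.3315]
tray side [0.6479 0.0015 0.045 ] [0.0791 0.0733]
tray side [ 0.4929 -0.0306  0.045 ] [-0.0792  0.0726]
tray scene [0.4422 0.2249 0.045 ] [-0.0781  0.3331]
tray scene [0.6011 0.2527 0.045 ] [0.0832 0.3288]
[0.50630402 0.27978387 0.15727567] [-0.0043125   0.37416826] [ 0.22937966 -0.13661697  0.18212217]
knob [ 0.47378358 -0.2422779   0.274     ]
```

Call:
carry_out:
  targets:
    - [[0,0,0],[0,5,50],0.5]
    - [[0,0,0],[0,5,100],0.5]
    - [[0,0,0],[0,5,135],0.5]
    - [[0,0,0],[0,5,145],0.5]
    - [[0,0,0],[-10,5,145],0.5]
    - [[0,0,0],[-20,5,145],0.5]
    - [[0,0,0],[-25,5,145],0.5]
    - [[0,0,0],[-25,5,145],0.5]

```text
time: 1.9
position: [0.5195, 0.2562, 0.0162]
eef_rot: [1.996, 2.424, 0.004]
contact_force: [-0.6, 0.1, -0.2]
gripper_width: 0.503
```

Call:
carry_out:
  targets:
    - [[0,0,0],[-4,0,0],0.5]
    - [[0,0,0],[-8,0,0],0.5]
    - [[0,0,0],[-12,0,0],0.5]
    - [[0,0,0],[-16,0,0],0.5]
    - [[0,0,0],[-20,0,0],0.5]
    - [[0,0,0],[-25,0,0],0.5]

```text
time: 2.5
position: [0.5226, 0.2327, 0.0142]
eef_rot: [-1.994, -2.428, 0.0]
contact_force: [0.1, -0.0, -0.3]
gripper_width: 0.506
```

```bash
python3 - <<'E'
from h import *
b=snap('side','side2.png')[180:300,160:320]; cv2.imwrite('pics/sd2.png',cv2.resize(b[:,:,::-1],(640,480),interpolation=cv2.INTER_CUBIC))
snap('wrist','wrist2.png'); print(monitor.read_state()['position'],monitor.read_state()['contact_force'])
E
```

```text
[0.52284945 0.2318095  0.01417676] [ 0.66881701  0.06659311 -0.63582172]
```

View pics/sd2.png

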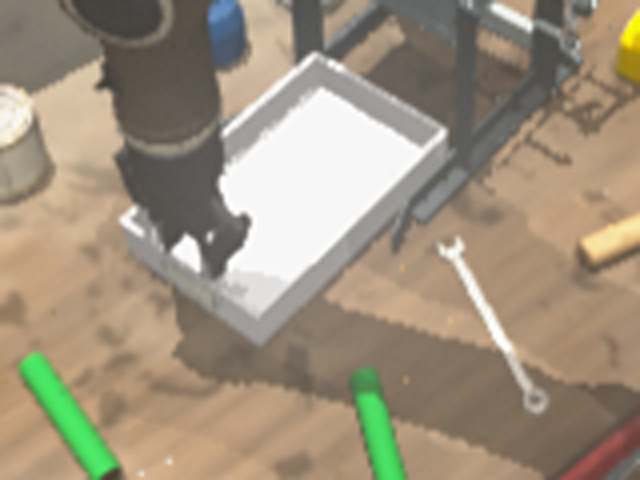

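View pics/wrist2.png

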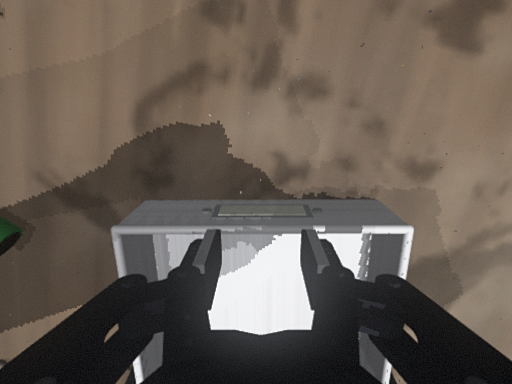

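```bash
cat >> h.py <<'E'
HP=np.array([.585,-.086,np.radians(11.4)])
def inv(q):
    c,s=np.cos(HP[2]),np.sin(HP[2]); return np.array([[c,s],[-s,c]])@(np.array(q)[:2]-HP[:2])
def fwd(x,y):
    c,s=np.cos(HP[2]),np.sin(HP[2]); return HP[0]+c*x-s*y,HP[1]+s*x+c*y
E
python3 - <<'E'
from h import *
for uv in ((112,228),(413,228)): print(inv(atz('wrist',uv,.045)))
s=monitor.read_state();print(inv(s['position']))
p=s['position']; R=cv2.Rodrigues(s['eef_rot'])[0]; print(R.round(3))
for a in (-11,0,11): print(proj('wrist',[p+R@np.array([a*.001,y,0]) for y in(-.035,-.021,.021,.035)]).round(0).tolist())
b=cv2.imread('pics/wrist2.png')[190:320,150:370];cv2.imwrite('pics/w2c.png',cv2.resize(b,None,fx=3.4,fy=3.4,interpolation=cv2.INTER_CUBIC))
E
```

```text
[-0.07908281  0.33160225]
[0.0846359  0.33073404]
[0.00189299 0.323824  ]
[[-0.193  0.981 -0.   ]
 [ 0.981  0.193 -0.001]
 [-0.001 -0.    -1.   ]]
[[208.0, 233.0], [229.0, 233.0], [292.0, 233.0], [313.0, 233.0]]
[[207.0, 218.0], [229.0, 218.0], [293.0, 218.0], [314.0, 218.0]]
[[206.0, 202.0], [228.0, 202.0], [294.0, 202.0], [315.0, 202.0]]
```

View pics/w2c.png

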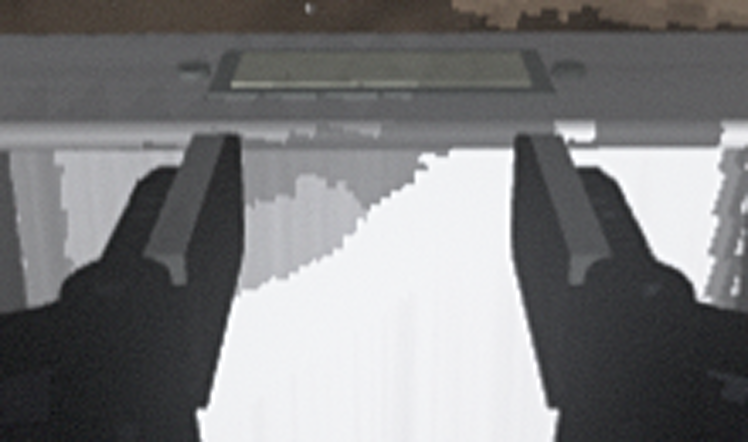

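```bash
python3 - <<'E'
from h import *
s=monitor.read_state();p=s['position']; R=cv2.Rodrigues(s['eef_rot'])[0]
for b in (0,-.01,-.02,-.03,-.045):
  print(b,'wrist',proj('wrist',[p+R@np.array([a*.001,-.025,b]) for a in(-11,0,11)]).round(0).tolist(),'side',((proj('side',[p+R@np.array([0,y,b]) for y in(-.028,.028)])-[160,180])*4).round(0).tolist())
E
```

```text
0 wrist [[223.0, 233.0], [223.0, 218.0], [222.0, 202.0]] side [[219.0, 296.0], [172.0, 263.0]]
-0.01 wrist [[221.0, 240.0], [221.0, 224.0], [220.0, 208.0]] side [[218.0, 290.0], [171.0, 256.0]]
-0.02 wrist [[219.0, 248.0], [218.0, 231.0], [218.0, 214.0]] side [[217.0, 283.0], [170.0, 249.0]]
-0.03 wrist [[217.0, 257.0], [216.0, 239.0], [215.0, 221.0]] side [[216.0, 276.0], [168.0, 242.0]]
-0.045 wrist [[213.0, 272.0], [212.0, 253.0], [210.0, 233.0]] side [[214.0, 265.0], [167.0, 232.0]]
```

The fingertips stand at or just above the wall's rim (side view says tips are about 25 mm behind the nominal TCP), so the tray has not moved. I'll lift, back off and use shut fingers.

Call:
carry_out:
  targets:
    - [[0,0,0],[0,0,-20],0.5]
    - [[0,0,0],[0,0,-60],0.5]
    - [[0,0,0],[25,0,-60],0.0]
    - [[0,0,0],[40,0,-60],0.0]
    - [[0,0,0],[40,0,-60],0.0]
    - [[0,0,0],[40,0,-60],0.0]
    - [[0,0,0],[40,0,-60],0.0]

```text
time: 3.3
position: [0.5146, 0.2708, 0.0733]
eef_rot: [-1.995, -2.427, 0.003]
contact_force: [-0.2, -0.2, 0.2]
gripper_width: -0.0
```

```bash
python3 - <<'E'
from h import *
s=monitor.read_state();p=s['position']; R=cv2.Rodrigues(s['eef_rot'])[0]
w=snap('wrist','wrist3.png'); b=snap('side','side3.png')[180:300,160:320]; cv2.imwrite('pics/sd3.png',cv2.resize(b[:,:,::-1],(640,480),interpolation=cv2.INTER_CUBIC))
print(p,inv(p),s['contact_force'],s['gripper_width'])
for b in (0,-.01,-.02,-.03):
  print(b,'wrist',proj('wrist',[p+R@np.array([a*.001,0,b]) for a in(-11,0,11)]).round(0).tolist(),'side',((proj('side',[p+R@np.array([0,y,b]) for y in(-.014,.014)])-[160,180])*4).round(0).tolist())
for uv in ((195,214),):pass
E
```

```text
[0.51455435 0.27079738 0.07332502] [0.00146778 0.36368229] [-0.20689574 -0.15506587  0.156231  ] -0.000471000791376293
0 wrist [[260.0, 233.0], [260.0, 218.0], [260.0, 202.0]] side [[167.0, 278.0], [143.0, 260.0]]
-0.01 wrist [[260.0, 240.0], [260.0, 224.0], [260.0, 208.0]] side [[166.0, 271.0], [142.0, 253.0]]
-0.02 wrist [[260.0, 248.0], [260.0, 231.0], [260.0, 214.0]] side [[164.0, 263.0], [140.0, 246.0]]
-0.03 wrist [[260.0, 257.0], [260.0, 239.0], [260.0, 221.0]] side [[163.0, 256.0], [138.0, 239.0]]
```

View pics/wrist3.png

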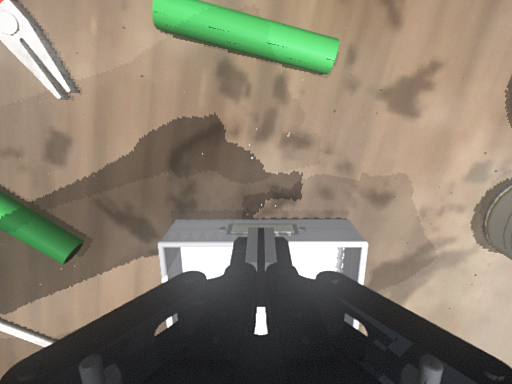

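View pics/sd3.png

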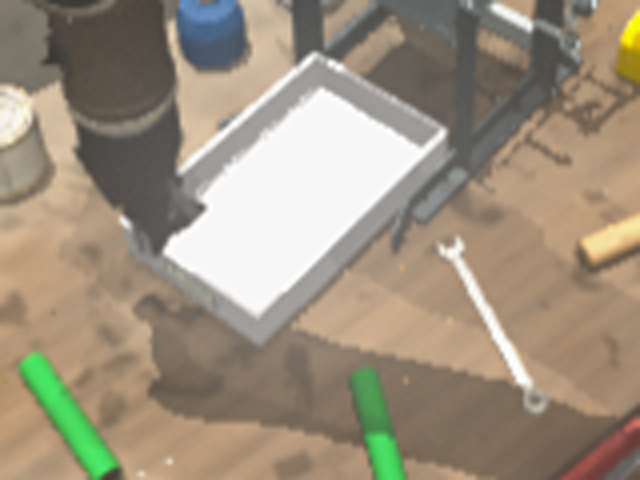

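Call:
carry_out:
  targets:
    - [[0,0,0],[0,0,40],0.0]
    - [[0,0,0],[0,0,58],0.0]
    - [[0,0,0],[0,0,64],0.0]
    - [[0,0,0],[0,0,64],0.0]

```text
time: 3.8
position: [0.5145, 0.2714, 0.0095]
eef_rot: [-1.994, -2.427, 0.003]
contact_force: [-0.6, -0.4, 1.1]
gripper_width: -0.002
```

```bash
python3 - <<'E'
from h import *
s=monitor.read_state();p=s['position']; R=cv2.Rodrigues(s['eef_rot'])[0]
w=snap('wrist','wrist4.png'); b=snap('side','side4.png')[200:280,160:270]; cv2.imwrite('pics/sd4.png',cv2.resize(b[:,:,::-1],(770,560),interpolation=cv2.INTER_CUBIC))
print(p,inv(p),s['contact_force'],s['gripper_width'])
for b in (0,-.01,-.02,-.03):
  print(b,'side',((proj('side',[p+R@np.array([0,y,b]) for y in(-.014,.014)])-[160,200])*7).round(0).tolist())
E
```

```text
[0.51453143 0.2714239  0.00952376] [0.00156915 0.36430098] [-0.58094238 -0.42728102  1.06886487] -0.0017151051446671812
0 side [[306.0, 424.0], [265.0, 394.0]]
-0.01 side [[304.0, 412.0], [263.0, 382.0]]
-0.02 side [[302.0, 400.0], [260.0, 370.0]]
-0.03 side [[299.0, 388.0], [258.0, 358.0]]
```

View pics/wrist4.png

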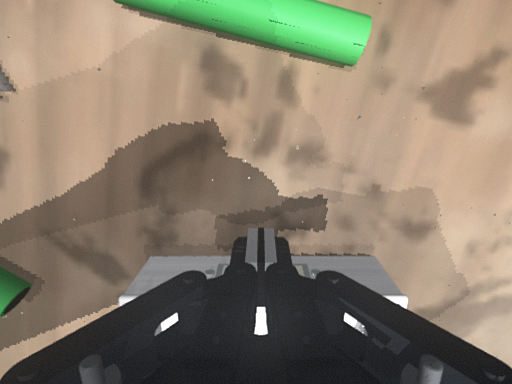

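View pics/sd4.png

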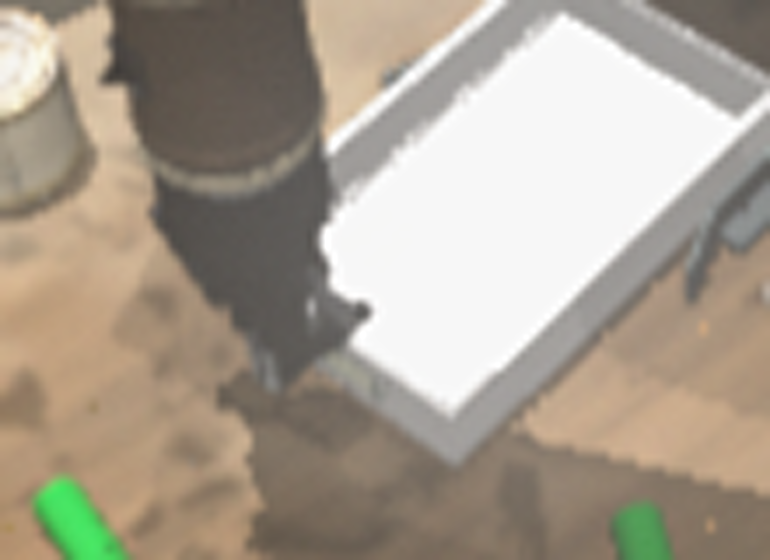

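Call:
carry_out:
  targets:
    - [[0,0,0],[-8,0,0],0.0]
    - [[0,0,0],[-15,0,0],0.0]
    - [[0,0,0],[-20,0,0],0.0]
    - [[0,0,0],[-25,0,0],0.0]
    - [[0,0,0],[-30,0,0],0.0]
    - [[0,0,0],[-35,0,0],0.0]

```text
time: 4.5
position: [0.5219, 0.2388, 0.0108]
eef_rot: [-1.993, -2.428, -0.003]
contact_force: [-0.1, 5.4, 3.0]
gripper_width: -0.0
```

Call:
carry_out:
  targets:
    - [[0,0,0],[-6,0,0],0.0]
    - [[0,0,0],[-12,0,0],0.0]
    - [[0,0,0],[-18,0,0],0.0]
    - [[0,0,0],[-24,0,0],0.0]
    - [[0,0,0],[-30,0,0],0.0]
    - [[0,0,0],[-36,0,0],0.0]
    - [[0,0,0],[-42,0,0],0.0]
    - [[0,0,0],[-48,0,0],0.0]

```text
time: 5.3
position: [0.5312, 0.1916, 0.0107]
eef_rot: [-1.993, -2.428, -0.003]
contact_force: [-0.8, 5.4, 2.6]
gripper_width: -0.0
```

Call:
carry_out:
  targets:
    - [[0,0,0],[-6,0,0],0.0]
    - [[0,0,0],[-12,0,0],0.0]
    - [[0,0,0],[-18,0,0],0.0]
    - [[0,0,0],[-24,0,0],0.0]
    - [[0,0,0],[-30,0,0],0.0]
    - [[0,0,0],[-36,0,0],0.0]

```text
time: 5.9
position: [0.5381, 0.1563, 0.0107]
eef_rot: [-1.993, -2.428, -0.002]
contact_force: [-1.1, 5.0, 4.1]
gripper_width: 0.001
```

```bash
python3 - <<'E'
from h import *
s=monitor.read_state();p=s['position']; print(p,inv(p),s['contact_force'])
w=snap('wrist','wrist5.png'); b=snap('side','side5.png')[130:280,160:340]; cv2.imwrite('pics/sd5.png',cv2.resize(b[:,:,::-1],(720,600),interpolation=cv2.INTER_CUBIC))
E
```

```text
[0.53813966 0.15625406 0.01069131] [0.00194745 0.24673697] [-1.12820158  4.98582641  4.12659061]
```

View pics/sd5.png

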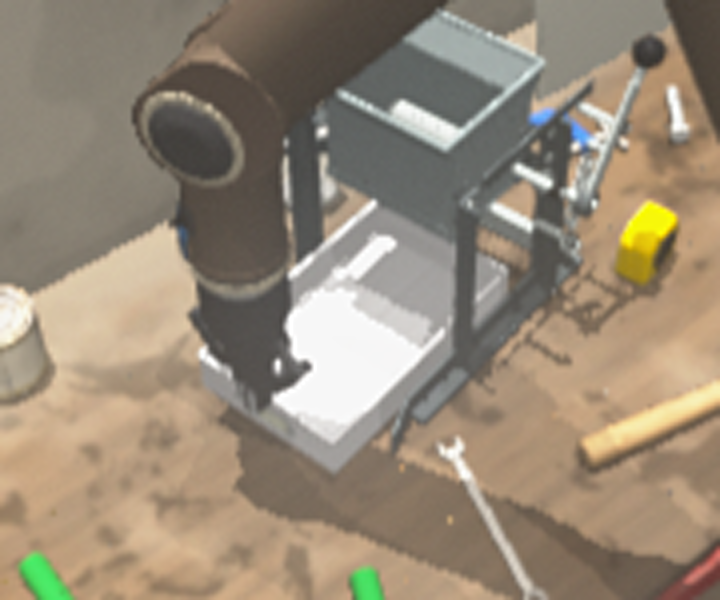

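View pics/wrist5.png

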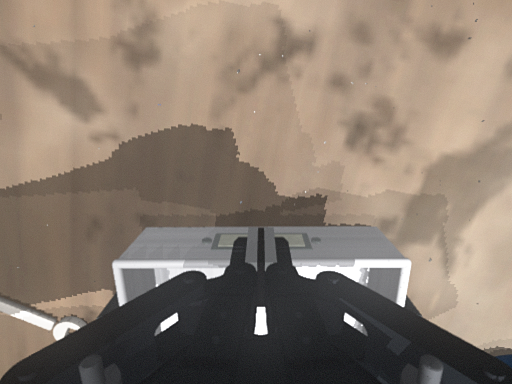

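```bash
python3 - <<'E'
from h import *
for uv in((115,262),(410,262)): print(inv(atz('wrist',uv,.045)))
E
```

```text
[-0.07856038  0.23439599]
[0.08405172 0.23353228]
```

Call:
carry_out:
  targets:
    - [[0,0,0],[-5,0,0],0.0]
    - [[0,0,0],[-10,0,0],0.0]
    - [[0,0,0],[-15,0,0],0.0]
    - [[0,0,0],[-20,0,0],0.0]
    - [[0,0,0],[-25,0,0],0.0]
    - [[0,0,0],[-30,0,0],0.0]
    - [[0,0,0],[-35,0,0],0.0]
    - [[0,0,0],[-38,0,0],0.0]

```text
time: 6.8
position: [0.5455, 0.1191, 0.0106]
eef_rot: [-1.993, -2.428, -0.002]
contact_force: [-1.0, 6.5, 4.7]
gripper_width: 0.0
```

Call:
carry_out:
  targets:
    - [[0,0,0],[-2,0,0],0.0]
    - [[0,0,0],[-4,0,0],0.0]
    - [[0,0,0],[-6,0,0],0.0]
    - [[0,0,0],[-8,0,0],0.0]

```text
time: 7.2
position: [0.5469, 0.1117, 0.0106]
eef_rot: [-1.992, -2.428, -0.002]
contact_force: [-0.9, 5.7, 5.1]
gripper_width: -0.001
```

Call:
carry_out:
  targets:
    - [[0,0,0],[-1.5,0,0],0.0]
    - [[0,0,0],[-3,0,0],0.0]

```text
time: 7.4
position: [0.5475, 0.1087, 0.0106]
eef_rot: [-1.992, -2.428, -0.002]
contact_force: [-1.7, 6.2, 5.0]
gripper_width: -0.003
```

Call:
carry_out:
  targets:
    - [[0,0,0],[-1.5,0,0],0.0]
    - [[0,0,0],[-3,0,0],0.0]

```text
time: 7.6
position: [0.5481, 0.1058, 0.0106]
eef_rot: [-1.992, -2.428, -0.002]
contact_force: [-0.8, 6.8, 4.7]
gripper_width: 0.004
```

Call:
carry_out:
  targets:
    - [[0,0,0],[-1,0,0],0.0]
    - [[0,0,0],[-2,0,0],0.0]

```text
time: 7.8
position: [0.5485, 0.1038, 0.0106]
eef_rot: [-1.992, -2.428, -0.002]
contact_force: [-0.6, 6.4, 3.8]
gripper_width: -0.003
```

Call:
carry_out:
  targets:
    - [[0,0,0],[-1,0,0],0.0]
    - [[0,0,0],[-2,0,0],0.0]

```text
time: 8.0
position: [0.5488, 0.1019, 0.0106]
eef_rot: [-1.992, -2.428, -0.002]
contact_force: [-1.9, 6.7, 4.9]
gripper_width: -0.001
```

Call:
carry_out:
  targets:
    - [[0,0,0],[-1,0,0],0.0]
    - [[0,0,0],[-2,0,0],0.0]

```text
time: 8.2
position: [0.5492, 0.1, 0.0106]
eef_rot: [-1.992, -2.428, -0.002]
contact_force: [-1.1, 6.0, 4.4]
gripper_width: 0.005
```

Call:
carry_out:
  targets:
    - [[0,0,0],[-1,0,0],0.0]
    - [[0,0,0],[-2,0,0],0.0]

```text
time: 8.4
position: [0.5496, 0.098, 0.0106]
eef_rot: [-1.992, -2.429, -0.002]
contact_force: [-0.6, 5.9, 4.6]
gripper_width: -0.0
```

Call:
carry_out:
  targets:
    - [[0,0,0],[-1,0,0],0.0]
    - [[0,0,0],[-2,0,0],0.0]

```text
time: 8.6
position: [0.55, 0.096, 0.0106]
eef_rot: [-1.992, -2.428, -0.002]
contact_force: [-1.0, 6.3, 5.2]
gripper_width: 0.002
```

Call:
carry_out:
  targets:
    - [[0,0,0],[-1,0,0],0.0]
    - [[0,0,0],[-2,0,0],0.0]

```text
time: 8.8
position: [0.5504, 0.0941, 0.0107]
eef_rot: [-1.992, -2.429, -0.002]
contact_force: [-0.9, 5.7, 4.0]
gripper_width: 0.004
```

Call:
carry_out:
  targets:
    - [[0,0,0],[-1,0,0],0.0]
    - [[0,0,0],[-2,0,0],0.0]

```text
time: 9.0
position: [0.5508, 0.0921, 0.0106]
eef_rot: [-1.992, -2.428, -0.002]
contact_force: [-1.0, 6.4, 5.1]
gripper_width: 0.005
```

Call:
carry_out:
  targets:
    - [[0,0,0],[-1,0,0],0.0]
    - [[0,0,0],[-2,0,0],0.0]

```text
time: 9.2
position: [0.5512, 0.0902, 0.0106]
eef_rot: [-1.992, -2.428, -0.002]
contact_force: [-1.6, 6.4, 4.9]
gripper_width: 0.001
```

Call:
carry_out:
  targets:
    - [[0,0,0],[-1,0,0],0.0]
    - [[0,0,0],[-2,0,0],0.0]

```text
time: 9.4
position: [0.5515, 0.0882, 0.0106]
eef_rot: [-1.992, -2.428, -0.002]
contact_force: [-1.0, 5.9, 3.9]
gripper_width: -0.001
```

Call:
carry_out:
  targets:
    - [[0,0,0],[-1,0,0],0.0]
    - [[0,0,0],[-2,0,0],0.0]

```text
time: 9.6
position: [0.5519, 0.0863, 0.0106]
eef_rot: [-1.992, -2.428, -0.002]
contact_force: [-1.1, 6.8, 6.1]
gripper_width: 0.002
```

Call:
carry_out:
  targets:
    - [[0,0,0],[-1,0,0],0.0]
    - [[0,0,0],[-2,0,0],0.0]

```text
time: 9.8
position: [0.5521, 0.0857, 0.0107]
eef_rot: [-1.99, -2.428, -0.004]
contact_force: [-2.6, 11.7, 5.0]
gripper_width: 0.001
```

Call:
carry_out:
  targets:
    - [[0,0,0],[-1,0,0],0.0]
    - [[0,0,0],[-2,0,0],0.0]

```text
time: 10.0
position: [0.5521, 0.0855, 0.0107]
eef_rot: [-1.988, -2.429, -0.005]
contact_force: [-3.6, 15.6, 4.8]
gripper_width: 0.004
```

Call:
carry_out:
  targets:
    - [[0,0,0],[-1,0,0],0.0]
    - [[0,0,0],[-2,0,0],0.0]

```text
time: 10.2
position: [0.5522, 0.0854, 0.0107]
eef_rot: [-1.986, -2.429, -0.007]
contact_force: [-5.0, 19.6, 4.6]
gripper_width: 0.001
```

Firm bearing on the stop: the tool stood still at y' ≈ 0.1745 while the force rose 6→20 N. Backing off and lifting.

Call:
carry_out:
  targets:
    - [[0,0,0],[25,0,0],0.0]
    - [[0,0,0],[30,0,-40],0.0]
    - [[0,0,0],[30,0,-90],0.0]
    - [[0,0,0],[30,0,-140],0.0]
    - [[0,0,0],[30,0,-190],0.0]
    - [[0,0,0],[30,0,-240],0.0]
    - [[0,0,0],[30,0,-290],0.0]
    - [[0,0,0],[20,-20,-335],0.0]

```text
time: 11.0
position: [0.53, 0.0949, 0.3468]
eef_rot: [1.993, 2.428, -0.0]
contact_force: [1.2, -0.3, -0.6]
gripper_width: 0.002
```

```bash
python3 - <<'E'
from h import *
s=monitor.read_state();p=s['position']; print(p,inv(p),s['contact_force'])
a=snap('scene','scene6.png')[165:325,205:365]; cv2.imwrite('pics/sc6.png',cv2.resize(a[:,:,::-1],(640,640),interpolation=cv2.INTER_CUBIC)[:600])
b=snap('side','side6.png')[115:275,180:340]; cv2.imwrite('pics/sd6.png',cv2.resize(b[:,:,::-1],(640,640),interpolation=cv2.INTER_CUBIC)[:600])
E
```

```text
[0.53003073 0.09492071 0.34684161] [-0.01812448  0.18821644] [ 1.21847771 -0.2904942  -0.56922943]
```

View pics/sc6.png

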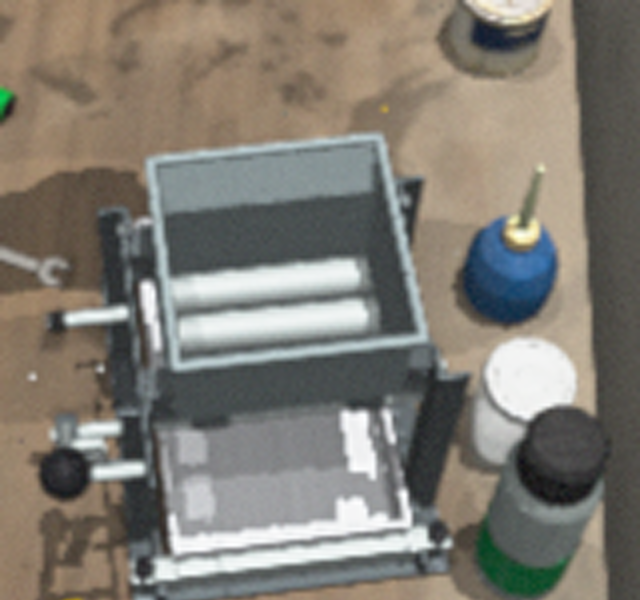

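View pics/sd6.png

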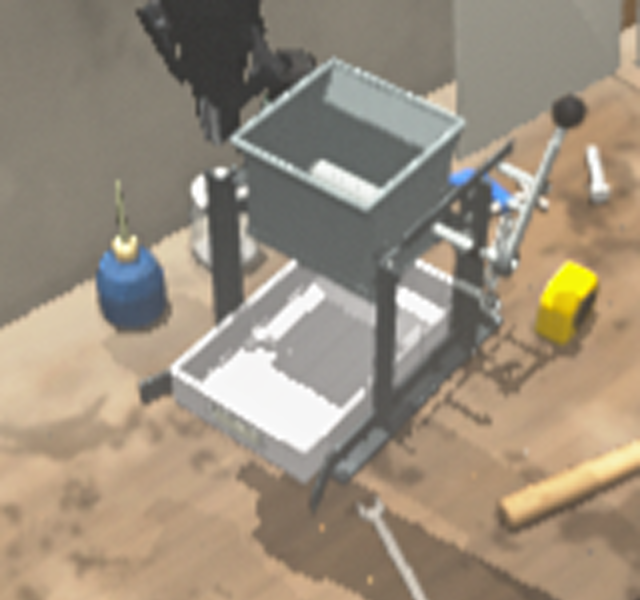

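Call:
carry_out:
  targets:
    - [[0,0,0],[-40,-20,-15],0.0]
    - [[0,0,0],[-86,-35,-15],0.0]
    - [[0,0,0],[-132,-50,-15],0.0]
    - [[0,0,0],[-178,-65,-15],0.0]
    - [[0,0,0],[-224,-80,-15],0.0]
    - [[0,0,0],[-270,-95,-15],0.0]
    - [[0,0,0],[-316,-110,-15],0.0]
    - [[0,0,0],[-362,-122,-15],0.0]

```text
time: 11.9
position: [0.4785, -0.2868, 0.3594]
eef_rot: [-1.995, -2.425, 0.002]
contact_force: [1.0, -0.1, -0.1]
gripper_width: 0.002
```

Call:
carry_out:
  targets:
    - [[0,0,0],[-8,0,0],0.0]
    - [[0,0,0],[-8,0,40],0.0]
    - [[0,0,0],[-8,0,40],0.0]

```text
time: 12.2
position: [0.479, -0.2911, 0.3148]
eef_rot: [-1.99, -2.419, 0.004]
contact_force: [-0.7, 0.2, 0.4]
gripper_width: 0.004
```

```bash
python3 - <<'E'
from h import *
s=monitor.read_state();p=s['position']; print(p,inv(p),s['contact_force'],s['eef_rot'])
snap('wrist','wrist7.png')
b=snap('side','side7.png')[80:230,230:430]; cv2.imwrite('pics/sd7.png',cv2.resize(b[:,:,::-1],(800,600),interpolation=cv2.INTER_CUBIC))
E
```

```text
[ 0.47898678 -0.29109831  0.31481283] [-0.14446089 -0.18009767] [-0.70204399  0.21164083  0.35237495] [-1.98976465 -2.41921631  0.0042461 ]
```

View pics/wrist7.png

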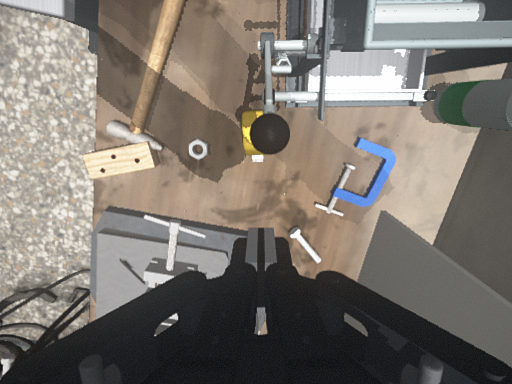

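View pics/sd7.png

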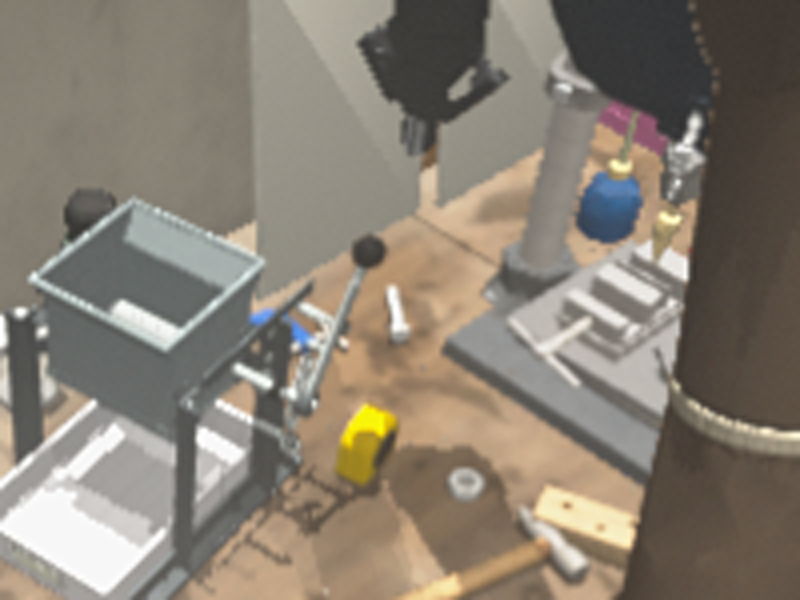

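```bash
python3 - <<'E'
from h import *
print(inv(atz('wrist',(270,133),.274)),inv(monitor.read_state()['position']))
E
```

```text
[-0.13523472 -0.13091852] [-0.1422355  -0.18077819]
```

Call:
carry_out:
  targets:
    - [[0,0,0],[0,4,40],0.0]
    - [[0,0,0],[0,4,62],0.0]
    - [[0,0,0],[8,4,62],0.0]
    - [[0,0,0],[14,4,62],0.0]
    - [[0,0,0],[14,4,62],0.0]

```text
time: 12.8
position: [0.4843, -0.2764, 0.2605]
eef_rot: [1.99, 2.427, 0.002]
contact_force: [0.0, 1.5, 0.5]
gripper_width: -0.004
```

```bash
python3 - <<'E'
from h import *
s=monitor.read_state();p=s['position']; print(p,inv(p),s['contact_force'],s['eef_rot'])
w=snap('wrist','wrist8.png')
b=snap('side','side8.png')[90:190,270:403]; cv2.imwrite('pics/sd8.png',cv2.resize(b[:,:,::-1],(798,600),interpolation=cv2.INTER_CUBIC))
E
```

```text
[ 0.48429496 -0.27641975  0.26052772] [-0.13635611 -0.16675791] [0.00557982 1.45913061 0.52493249] [1.98991829e+00 2.42714288e+00 2.13076301e-03]
```

View pics/wrist8.png

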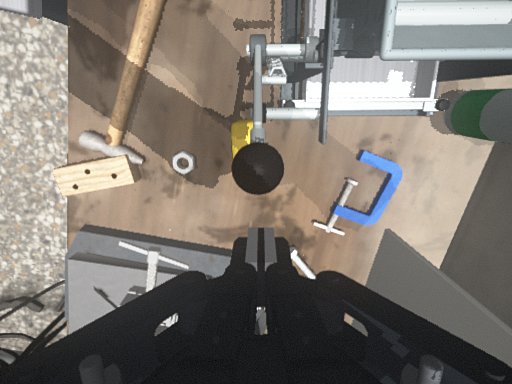

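View pics/sd8.png

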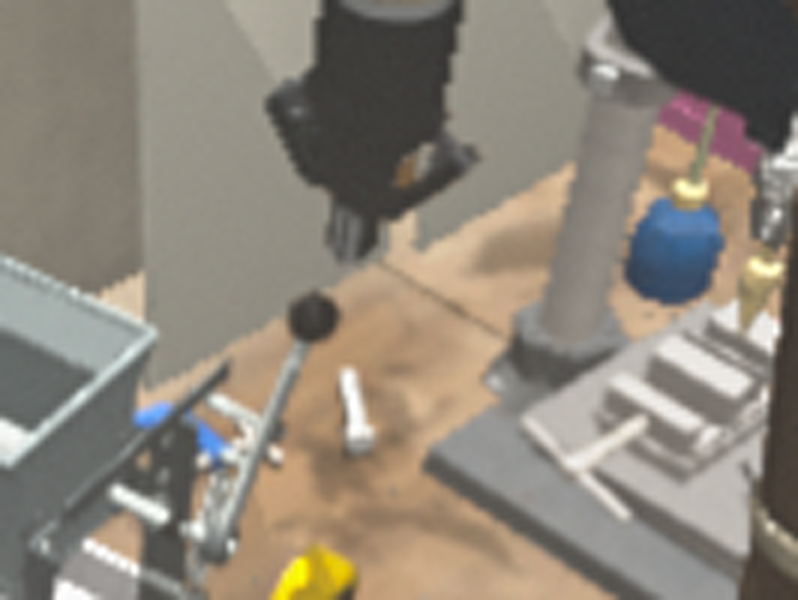

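```bash
python3 - <<'E'
from h import *
s=monitor.read_state();p=s['position']; R=cv2.Rodrigues(s['eef_rot'])[0]
f=lambda q:((proj('side',q)-[270,90])*6).round(0).tolist()
print(proj('side',[[.4738,-.2423,.274]])); print('knob',f([[.4738,-.2423,.274]]))
for b in (0,-.01,-.02,-.03): print(b,f([p+R@np.array([x,0,b]) for x in (-.011,0,.011)]), proj('wrist',[p+R@np.array([x,0,b]) for x in (0,.005,.011)]).round(0).tolist())
im=cv2.imread('pics/side8.png')[120:155,310:350]; cv2.imwrite('pics/t8.png',cv2.resize(im,None,fx=15,fy=15,interpolation=cv2.INTER_NEAREST))
im=cv2.imread('pics/wrist8.png')[130:290,200:330]; cv2.imwrite('pics/tw8.png',cv2.resize(im,None,fx=3.7,fy=3.7,interpolation=cv2.INTER_CUBIC))
E
```

```text
[[322.25562316 141.91379126]]
knob [[314.0, 311.0]]
0 [[349.0, 289.0], [339.0, 298.0], [329.0, 307.0]] [[261.0, 218.0], [261.0, 211.0], [261.0, 202.0]]
-0.01 [[351.0, 275.0], [342.0, 284.0], [332.0, 293.0]] [[261.0, 224.0], [261.0, 217.0], [261.0, 208.0]]
-0.02 [[354.0, 261.0], [344.0, 271.0], [334.0, 280.0]] [[261.0, 231.0], [261.0, 224.0], [261.0, 214.0]]
-0.03 [[356.0, 248.0], [346.0, 257.0], [336.0, 266.0]] [[261.0, 239.0], [261.0, 231.0], [261.0, 221.0]]
```

View pics/t8.png

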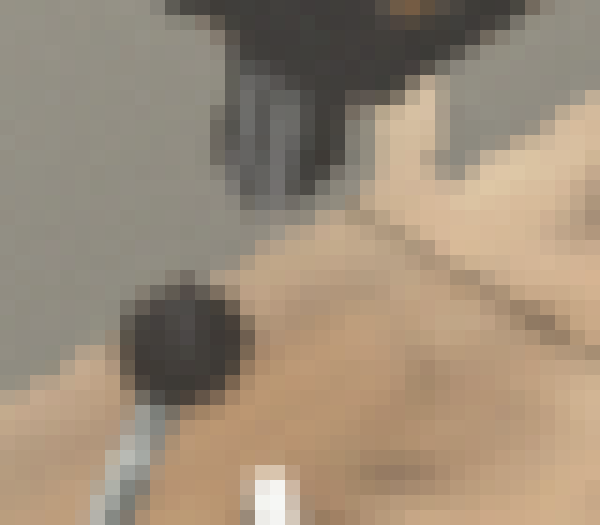

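View pics/tw8.png

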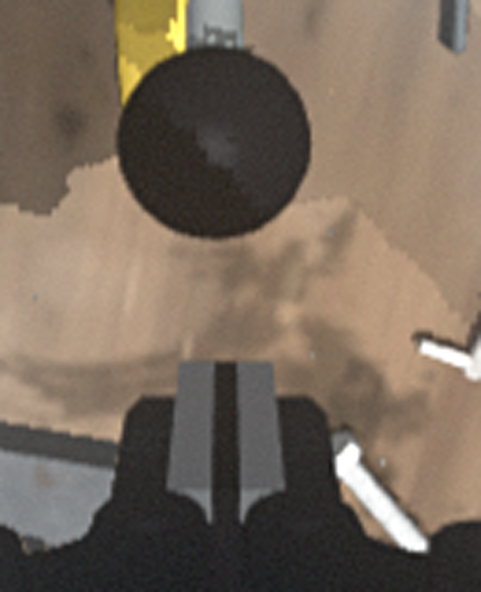

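```bash
python3 - <<'E'
from h import *
s=monitor.read_state();p=s['position']; R=cv2.Rodrigues(s['eef_rot'])[0]
def tri(n1,a,n2,b):
    (o1,d1),(o2,d2)=ray(n1,a),ray(n2,b)
    x=np.linalg.lstsq(np.c_[d1,-d2],o2-o1,rcond=None)[0]; P1,q=o1+d1*x[0],o2+d2*x[1]; return (P1+q)/2,np.linalg.norm(P1-q)
for uv in ((328.5,133.5),(328,133),(330,132.5)):
    t,e=tri('wrist',(261,228),'side',uv); print(t,e,R.T@(t-p))
t,e=tri('wrist',(257.5,168),'side',(322.3,142.5)); print('knob',t,e,inv(t))
E
```

```text
[ 0.48068441 -0.27358977  0.28977962] 0.0064216586493402485 [ 0.00442167 -0.0023793  -0.029715  ]
[ 0.48077745 -0.27151476  0.29305835] 0.005082858848761581 [ 0.00643276 -0.00187523 -0.03299613]
[ 0.47851405 -0.27379116  0.29446264] 0.012012432340068414 [ 0.0046387  -0.0045354  -0.03440391]
knob [ 0.47455361 -0.2429785   0.27060555] 0.0012668350459406274 [-0.13929537 -0.13205096]
```

Triangulating the fingertip shows it about 30 mm behind the reported TCP (consistent with the earlier miss of the tray wall). I'll lower accordingly so the ball's equator bears on the fingers.

Call:
carry_out:
  targets:
    - [[0,0,0],[-4,-2,15],0.0]
    - [[0,0,0],[-4,-2,30],0.0]
    - [[0,0,0],[-4,-2,30],0.0]

```text
time: 13.2
position: [0.4812, -0.2817, 0.2273]
eef_rot: [-1.993, -2.426, 0.001]
contact_force: [1.4, -0.2, 1.0]
gripper_width: -0.003
```

```bash
python3 - <<'E'
from h import *
s=monitor.read_state();p=s['position']; print(p,inv(p),s['contact_force'],s['eef_rot'])
w=snap('wrist','wrist9.png')[100:290,180:350]; b=snap('side','side9.png')[105:165,300:360]
cv2.imwrite('pics/c9.png',np.hstack([cv2.resize(w,(400,447),interpolation=cv2.INTER_CUBIC),cv2.resize(b,(400,447),interpolation=cv2.INTER_CUBIC)])[:,:,::-1])
E
```

```text
[ 0.48122655 -0.28167447  0.22728571] [-0.14040261 -0.17130246] [ 1.35978269 -0.21685462  0.99109989] [-1.99342388e+00 -2.42597980e+00  8.63240238e-04]
```

View pics/c9.png

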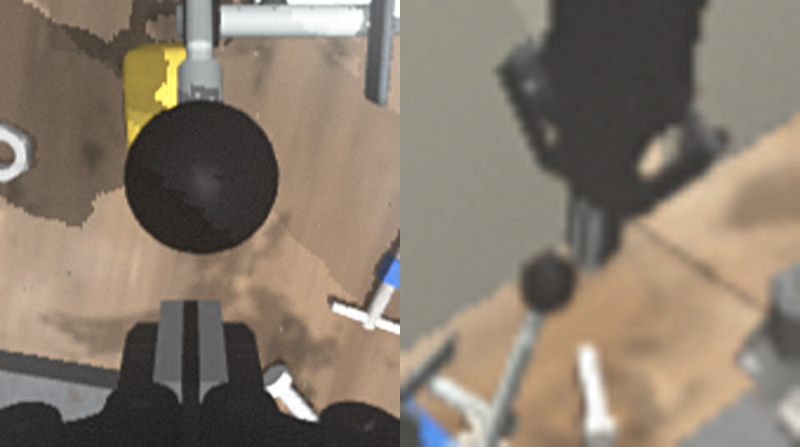

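Call:
carry_out:
  targets:
    - [[0,0,0],[4,0,0],0.0]
    - [[0,0,0],[8,0,0],0.0]
    - [[0,0,0],[11,0,0],0.0]

```text
time: 13.6
position: [0.48, -0.2704, 0.2286]
eef_rot: [1.993, 2.428, 0.001]
contact_force: [0.9, 0.3, 1.1]
gripper_width: -0.001
```

Call:
carry_out:
  targets:
    - [[0,0,0],[2,0,0],0.0]
    - [[0,0,0],[4,0,0],0.0]

```text
time: 13.8
position: [0.479, -0.2668, 0.2283]
eef_rot: [1.994, 2.428, 0.0]
contact_force: [-1.2, -0.3, -1.2]
gripper_width: -0.003
```

Call:
carry_out:
  targets:
    - [[0,0,0],[2,0,0],0.0]
    - [[0,0,0],[4,0,0],0.0]

```text
time: 14.0
position: [0.4787, -0.2648, 0.2288]
eef_rot: [1.993, 2.424, -0.002]
contact_force: [0.7, -7.4, 5.3]
gripper_width: 0.002
```

Call:
carry_out:
  targets:
    - [[0,0,0],[2,0,0],0.0]
    - [[0,0,0],[4,0,0],0.0]

```text
time: 14.2
position: [0.4785, -0.2625, 0.2299]
eef_rot: [1.993, 2.42, -0.002]
contact_force: [1.4, -8.7, 5.7]
gripper_width: -0.001
```

Call:
carry_out:
  targets:
    - [[0,0,0],[2,0,0],0.0]
    - [[0,0,0],[4,0,-1],0.0]

```text
time: 14.4
position: [0.4778, -0.2579, 0.2306]
eef_rot: [1.993, 2.421, -0.001]
contact_force: [1.7, -7.0, 6.0]
gripper_width: -0.001
```

Call:
carry_out:
  targets:
    - [[0,0,0],[4,0,-2],0.0]
    - [[0,0,0],[9,0,-4],0.0]
    - [[0,0,0],[14,0,-7],0.0]
    - [[0,0,0],[18,0,-9],0.0]

```text
time: 14.8
position: [0.4733, -0.2376, 0.2386]
eef_rot: [1.994, 2.427, 0.0]
contact_force: [0.5, -1.3, 2.3]
gripper_width: 0.001
```

Call:
carry_out:
  targets:
    - [[0,0,0],[5,0,-2],0.0]
    - [[0,0,0],[10,0,-3.5],0.0]
    - [[0,0,0],[15,0,-5],0.0]
    - [[0,0,0],[20,0,-6],0.0]

```text
time: 15.2
position: [0.4691, -0.2176, 0.2441]
eef_rot: [-1.994, -2.428, 0.0]
contact_force: [0.5, -2.5, 2.2]
gripper_width: 0.002
```

```bash
python3 - <<'E'
from h import *
s=monitor.read_state();p=s['position']; print(p,inv(p),s['contact_force'])
w=snap('wrist','wrist10.png')[100:290,180:350]; b=snap('side','side10.png')[105:165,290:350]
cv2.imwrite('pics/c10.png',np.hstack([cv2.resize(w,(400,447),interpolation=cv2.INTER_CUBIC),cv2.resize(b,(400,447),interpolation=cv2.INTER_CUBIC)])[:,:,::-1])
E
```

```text
[ 0.46912124 -0.21764006  0.24411411] [-0.13961223 -0.10613867] [ 0.46759878 -2.51825308  2.21833337]
```

View pics/c10.png

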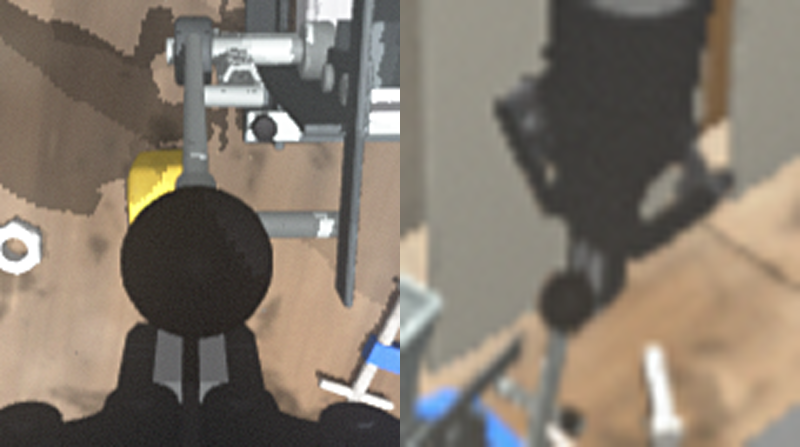

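Call:
carry_out:
  targets:
    - [[0,0,0],[5,0,-1.5],0.0]
    - [[0,0,0],[10,0,-2.5],0.0]
    - [[0,0,0],[15,0,-3.5],0.0]
    - [[0,0,0],[20,0,-4],0.0]

```text
time: 15.7
position: [0.4652, -0.1976, 0.248]
eef_rot: [-1.993, -2.427, -0.0]
contact_force: [0.3, -0.3, -0.5]
gripper_width: 0.002
```

Call:
carry_out:
  targets:
    - [[0,0,0],[4,0,-0.5],0.0]
    - [[0,0,0],[8,0,-1],0.0]
    - [[0,0,0],[12,0,-1],0.0]
    - [[0,0,0],[16,0,-1],0.0]

```text
time: 16.1
position: [0.4622, -0.1823, 0.2491]
eef_rot: [-1.994, -2.428, -0.0]
contact_force: [0.4, -0.1, -1.0]
gripper_width: 0.001
```

```bash
python3 - <<'E'
from h import *
s=monitor.read_state();p=s['position']; print(p,inv(p),s['contact_force'])
snap('wrist','wrist11.png')
E
```

```text
[ 0.46220586 -0.18228541  0.24905663] [-0.13940308 -0.07011465] [ 0.37287918 -0.14559774 -0.97576429]
```

View pics/wrist11.png

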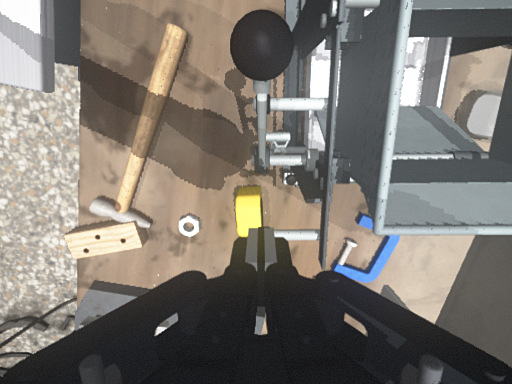

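Call:
carry_out:
  targets:
    - [[0,0,0],[-3,0,-45],0.0]
    - [[0,0,0],[10,0,-75],0.0]
    - [[0,0,0],[55,0,-80],0.0]
    - [[0,0,0],[100,0,-80],0.0]
    - [[0,0,0],[145,0,-80],0.0]
    - [[0,0,0],[150,0,-80],0.0]

```text
time: 16.75
position: [0.4323, -0.0302, 0.3295]
eef_rot: [-1.985, -2.434, -0.002]
contact_force: [0.8, -0.7, 0.1]
gripper_width: -0.002
```

```bash
python3 - <<'E'
from h import *
s=monitor.read_state();p=s['position']; print(p,inv(p),s['contact_force'])
a=snap('scene','scene12.png')[165:325,205:365]; cv2.imwrite('pics/sc12.png',cv2.resize(a[:,:,::-1],(640,640),interpolation=cv2.INTER_CUBIC)[:600])
b=snap('side','side12.png')[115:275,180:340]; cv2.imwrite('pics/sd12.png',cv2.resize(b[:,:,::-1],(640,640),interpolation=cv2.INTER_CUBIC)[:600])
E
```

```text
[ 0.43227943 -0.03016426  0.32948621] [-0.13867123  0.08492051] [ 0.78111869 -0.73474267  0.1262226 ]
```

View pics/sc12.png

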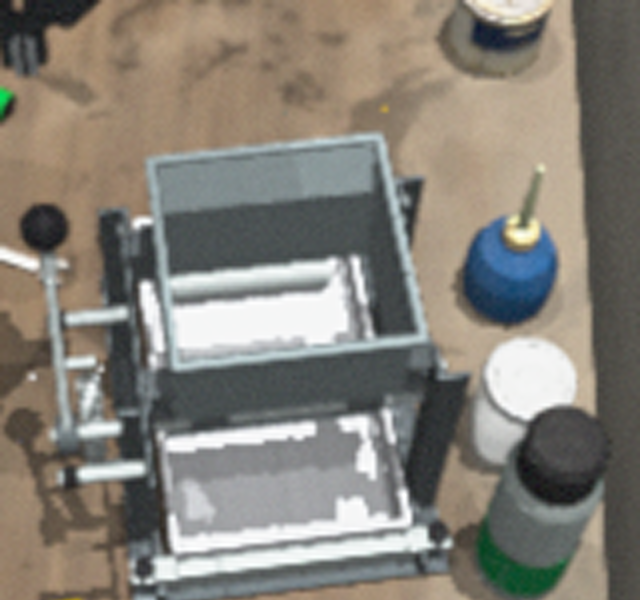

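View pics/sd12.png

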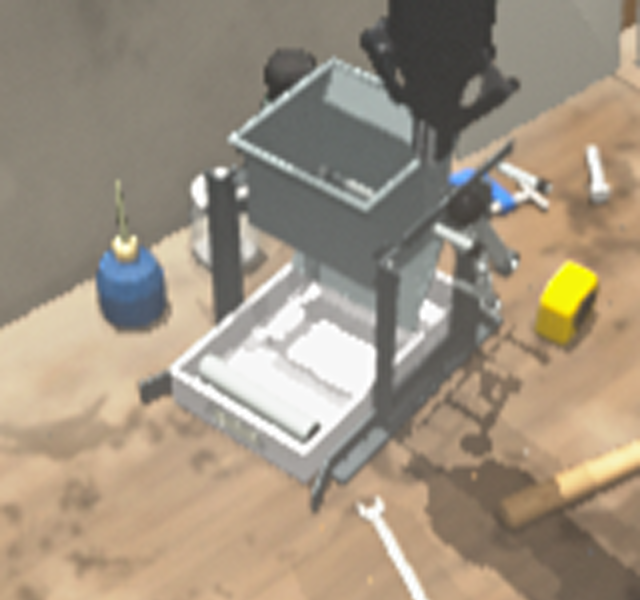

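```bash
python3 - <<'E'
from h import *
sc=lambda u,v:np.array((205+u/4-.37,165+v/4-.37))
for z in (.0155,.03,.12,.17): print(z,[inv(atz('scene',sc(*u),z)).round(3) for u in((172,285),(338,272))])
a=cv2.imread('pics/scene12.png')[218:265,235:320]; cv2.imwrite('pics/sz12.png',cv2.resize(a,None,fx=9,fy=9,interpolation=cv2.INTER_CUBIC))
snap('wrist','wrist12.png')
E
```

```text
0.0155 [array([-0.056,  0.123]), array([0.071, 0.119])]
0.03 [array([-0.056,  0.115]), array([0.068, 0.111])]
0.12 [array([-0.061,  0.065]), array([0.054, 0.061])]
0.17 [array([-0.063,  0.037]), array([0.046, 0.033])]
```

View pics/sz12.png

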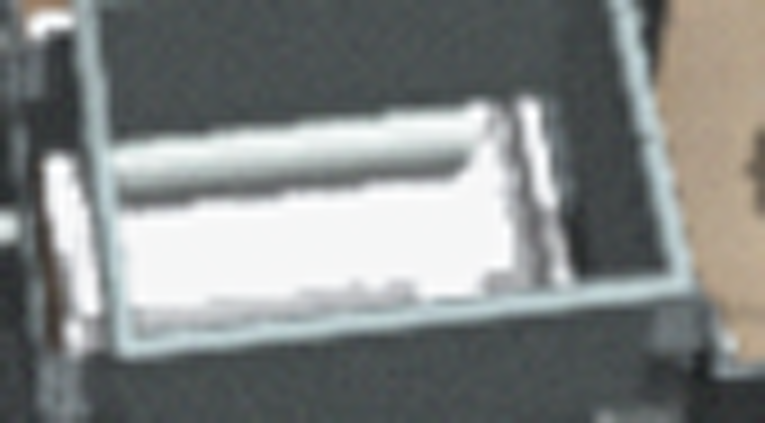

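View pics/wrist12.png

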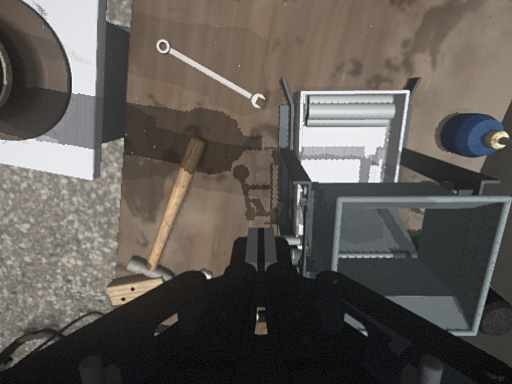

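```bash
python3 - <<'E'
import cv2
a=cv2.imread('pics/wrist12.png')[80:200,270:430]; b=cv2.imread('pics/side12.png')[180:240,215:290]
cv2.imwrite('pics/z12.png',cv2.resize(a,(800,600),interpolation=cv2.INTER_CUBIC)); cv2.imwrite('pics/y12.png',cv2.resize(b,(750,600),interpolation=cv2.INTER_CUBIC))
E
```

```text
(no output)
```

View pics/z12.png

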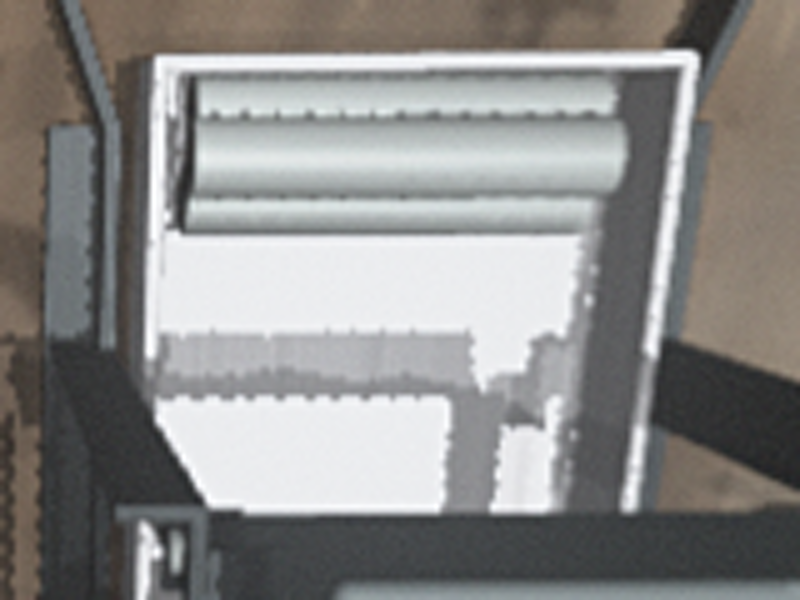

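View pics/y12.png

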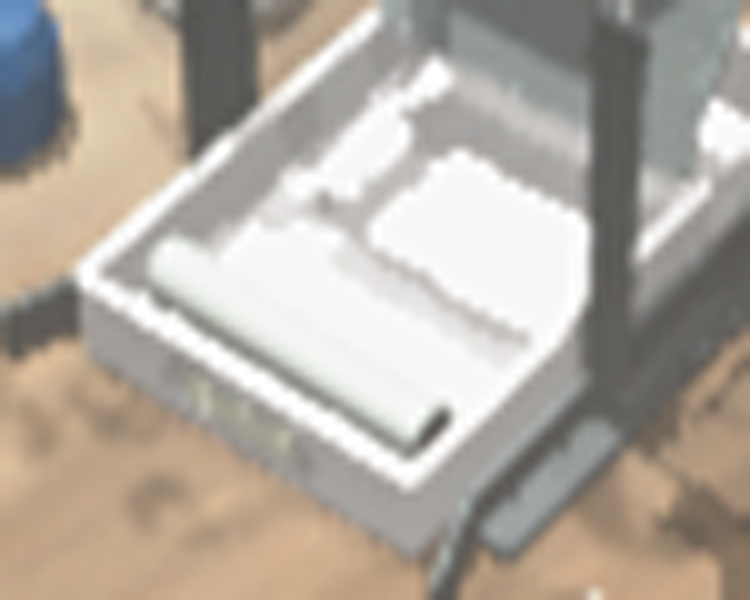

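The three tubes are all in the tray (wrist crop: two on the floor, one nested on top, rows 75–235). Checking whether the tray stayed home.

```bash
python3 - <<'E'
from h import *
f=lambda u,v:(270+u/5-.4,80+v/5-.4)
for uv in((155,55),(697,50)): print('wrist',inv(atz('wrist',f(*uv),.045)))
g=lambda u,v:(215+u/10-.45,180+v/10-.45)
for uv in((80,275),(405,490)): print('side',inv(atz('side',g(*uv),.045)))
h=lambda u,v:(180+u/4-.37,115+v/4-.37)
for uv in((172,370),(305,450)): print('side12',inv(atz('side',h(*uv),.045)))
a=cv2.imread('pics/side6.png').astype(int);b=cv2.imread('pics/side12.png').astype(int)
print(np.abs(a-b)[205:235,219:262].sum(2).max(0))
E
```

```text
wrist [-0.07850293  0.16418575]
wrist [0.08347    0.16467292]
side [0.07895763 0.1655025 ]
side [-0.08053832  0.16982917]
side12 [0.07845177 0.1656145 ]
side12 [-0.0788199   0.16299675]
[ 75  76  71  72  53  80  60  72  53  77 188 254 334 314 309 294 329 302
 304 325 296 313 298 285 314 300 302 312 275 290 260 280 299 286 296 301
 280 330 427 466 393 269 263]
```

Call:
carry_out:
  targets:
    - [[0,0,0],[0,0,45],0.0]
    - [[0,0,0],[0,0,85],0.0]
    - [[0,0,0],[0,0,101],0.0]
    - [[0,0,0],[0,0,101],0.0]

```text
time: 17.3
position: [0.4316, -0.0373, 0.2256]
eef_rot: [-1.995, -2.422, 0.006]
contact_force: [0.0, 0.1, 0.6]
gripper_width: 0.0
```

```bash
python3 - <<'E'
from h import *
s=monitor.read_state();p=s['position']; print(p,inv(p),s['contact_force'])
b=snap('side','side13.png')[115:195,260:340]; a=snap('scene','scene13.png')[190:270,190:270]
cv2.imwrite('pics/c13.png',np.hstack([cv2.resize(a,(400,400),interpolation=cv2.INTER_CUBIC),cv2.resize(b,(400,400),interpolation=cv2.INTER_CUBIC)])[:,:,::-1])
E
```

```text
[ 0.43162239 -0.03731402  0.22563763] [-0.14072851  0.07804167] [0.0256586  0.10856801 0.60531151]
```

View pics/c13.png

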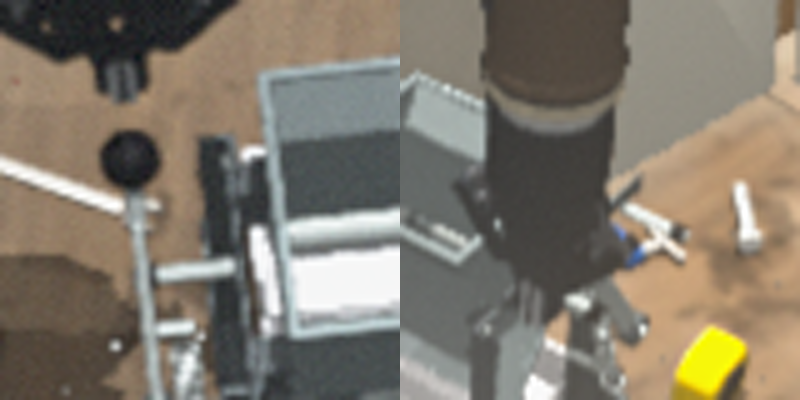

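Call:
carry_out:
  targets:
    - [[0,0,0],[-6,0,0],0.0]
    - [[0,0,0],[-12,0,0],0.0]
    - [[0,0,0],[-17,0,0],0.0]
    - [[0,0,0],[-20,0,0],0.0]

```text
time: 17.8
position: [0.4374, -0.056, 0.2285]
eef_rot: [1.995, 2.426, 0.001]
contact_force: [-0.2, 0.3, 0.1]
gripper_width: 0.002
```

Call:
carry_out:
  targets:
    - [[0,0,0],[-2,0,0],0.0]
    - [[0,0,0],[-4,0,0],0.0]

```text
time: 18.0
position: [0.4379, -0.0592, 0.2281]
eef_rot: [1.994, 2.427, 0.0]
contact_force: [-1.2, 0.1, -0.2]
gripper_width: -0.004
```

Call:
carry_out:
  targets:
    - [[0,0,0],[-2,0,0],0.0]
    - [[0,0,0],[-4,0,0],0.0]

```text
time: 18.2
position: [0.4382, -0.0609, 0.2281]
eef_rot: [-1.991, -2.427, -0.002]
contact_force: [-2.8, 10.3, 4.3]
gripper_width: 0.001
```

Call:
carry_out:
  targets:
    - [[0,0,0],[-2,0,0],0.0]
    - [[0,0,0],[-4,0,0],0.0]

```text
time: 18.4
position: [0.4388, -0.0625, 0.2287]
eef_rot: [-1.987, -2.428, -0.005]
contact_force: [-7.5, 16.1, 12.6]
gripper_width: 0.002
```

Call:
carry_out:
  targets:
    - [[0,0,0],[-2,0,0],0.0]
    - [[0,0,0],[-4,0,-1],0.0]

```text
time: 18.6
position: [0.4402, -0.0662, 0.2301]
eef_rot: [-1.987, -2.429, -0.006]
contact_force: [-4.7, 14.0, 12.6]
gripper_width: 0.001
```

Call:
carry_out:
  targets:
    - [[0,0,0],[-3,0,-3],0.0]
    - [[0,0,0],[-6,0,-5],0.0]
    - [[0,0,0],[-10,0,-7],0.0]

```text
time: 18.9
position: [0.4424, -0.0771, 0.237]
eef_rot: [-1.989, -2.429, -0.005]
contact_force: [-2.3, 10.7, 8.1]
gripper_width: 0.001
```

Call:
carry_out:
  targets:
    - [[0,0,0],[-4,0,-2],0.0]
    - [[0,0,0],[-8,0,-4],0.0]
    - [[0,0,0],[-12,0,-6],0.0]
    - [[0,0,0],[-16,0,-7.5],0.0]

```text
time: 19.3
position: [0.4458, -0.094, 0.2445]
eef_rot: [-1.991, -2.429, -0.004]
contact_force: [-1.4, 7.0, 4.6]
gripper_width: 0.0
```

Call:
carry_out:
  targets:
    - [[0,0,0],[-5,0,-1.5],0.0]
    - [[0,0,0],[-10,0,-3],0.0]
    - [[0,0,0],[-15,0,-4],0.0]
    - [[0,0,0],[-20,0,-5],0.0]

```text
time: 19.7
position: [0.4495, -0.1148, 0.249]
eef_rot: [-1.992, -2.429, -0.002]
contact_force: [0.2, 3.8, 3.4]
gripper_width: -0.0
```

Call:
carry_out:
  targets:
    - [[0,0,0],[-4,0,-0.5],0.0]
    - [[0,0,0],[-8,0,-1],0.0]
    - [[0,0,0],[-12,0,-1],0.0]
    - [[0,0,0],[-16,0,-1],0.0]

```text
time: 20.1
position: [0.4521, -0.1322, 0.2494]
eef_rot: [-1.994, -2.427, 0.0]
contact_force: [-0.5, 3.2, 0.8]
gripper_width: -0.002
```

```bash
python3 - <<'E'
from h import *
s=monitor.read_state();p=s['position']; print(p,inv(p),s['contact_force'])
b=snap('side','side14.png')[95:195,260:360]; a=snap('scene','scene14.png')[190:290,190:290]
cv2.imwrite('pics/c14.png',np.hstack([cv2.resize(a,(400,400),interpolation=cv2.INTER_CUBIC),cv2.resize(b,(400,400),interpolation=cv2.INTER_CUBIC)])[:,:,::-1])
E
```

```text
[ 0.45213952 -0.13219893  0.24943609] [-0.13937085 -0.01902663] [-0.54142945  3.20914091  0.84983892]
```

View pics/c14.png

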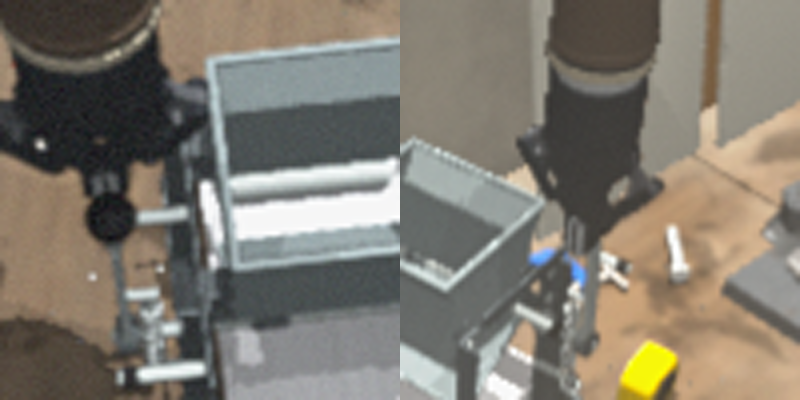

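Call:
carry_out:
  targets:
    - [[0,0,0],[-4,0,0],0.0]
    - [[0,0,0],[-8,0,0],0.0]
    - [[0,0,0],[-12,0,0],0.0]

```text
time: 20.5
position: [0.4545, -0.144, 0.2495]
eef_rot: [1.994, 2.427, -0.001]
contact_force: [-0.7, 1.6, 1.4]
gripper_width: 0.0
```

Call:
carry_out:
  targets:
    - [[0,0,0],[-3,0,0],0.0]
    - [[0,0,0],[-5,0,0],0.0]
    - [[0,0,0],[-5,0,0],0.0]

```text
time: 20.8
position: [0.4554, -0.149, 0.2495]
eef_rot: [1.995, 2.427, -0.001]
contact_force: [0.0, -0.8, -1.1]
gripper_width: -0.001
```

```bash
python3 - <<'E'
from h import *
s=monitor.read_state();p=s['position']; print(p,inv(p),s['contact_force'])
b=snap('side','side15.png')[95:195,260:360]; a=snap('scene','scene15.png')[190:290,190:290]
cv2.imwrite('pics/c15.png',np.hstack([cv2.resize(a,(400,400),interpolation=cv2.INTER_CUBIC),cv2.resize(b,(400,400),interpolation=cv2.INTER_CUBIC)])[:,:,::-1])
E
```

```text
[ 0.45541296 -0.14896265  0.24945202] [-0.13947547 -0.03610664] [ 0.0292781  -0.78559622 -1.0541666 ]
```

View pics/c15.png

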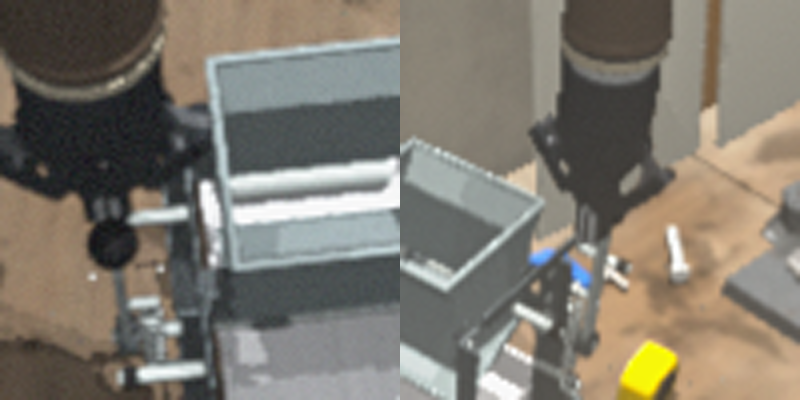

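Call:
carry_out:
  targets:
    - [[0,0,0],[-3,0,0],0.0]
    - [[0,0,0],[-6,0,0],0.0]
    - [[0,0,0],[-9,0,0],0.0]
    - [[0,0,0],[-9,0,0],0.0]
    - [[0,0,0],[-9,0,0],0.0]

```text
time: 21.4
position: [0.4573, -0.1573, 0.2495]
eef_rot: [1.994, 2.427, -0.0]
contact_force: [0.0, 1.0, -0.3]
gripper_width: -0.001
```

```bash
python3 - <<'E'
from h import *
s=monitor.read_state();p=s['position']; print(p,inv(p),s['contact_force'])
b=snap('side','side16.png')[95:195,260:360]; a=snap('scene','scene16.png')[190:290,190:290]
cv2.imwrite('pics/c16.png',np.hstack([cv2.resize(a,(400,400),interpolation=cv2.INTER_CUBIC),cv2.resize(b,(400,400),interpolation=cv2.INTER_CUBIC)])[:,:,::-1])
E
```

```text
[ 0.45725808 -0.15728826  0.24954995] [-0.13931237 -0.0446327 ] [ 0.00989076  0.95252887 -0.29543299]
```

View pics/c16.png

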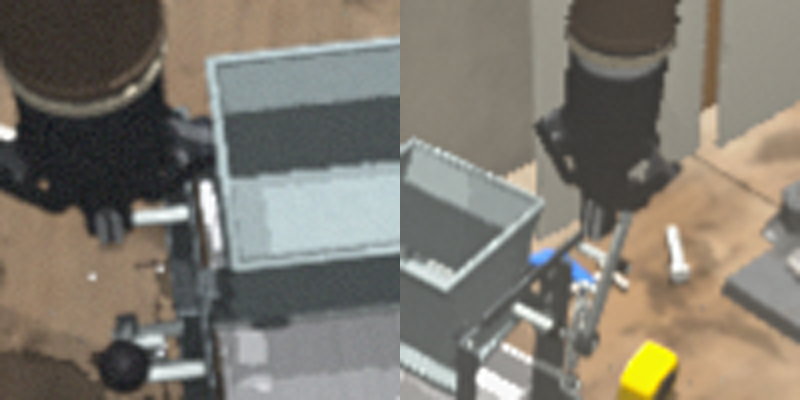

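The lever ran to shut (knob at (125,365) in the crop) and the trap covers the bin's bottom. Lifting clear and checking everything.

Call:
carry_out:
  targets:
    - [[0,0,0],[4,0,-30],0.0]
    - [[0,0,0],[4,0,-75],0.0]
    - [[0,0,0],[4,0,-110],0.0]
    - [[0,0,0],[50,0,-110],0.0]
    - [[0,0,0],[98,0,-110],0.0]
    - [[0,0,0],[146,0,-110],0.0]
    - [[0,0,0],[192,0,-110],0.0]
    - [[0,0,0],[225,0,-110],0.0]

```text
time: 22.3
position: [0.4124, 0.0666, 0.3599]
eef_rot: [1.991, 2.43, 0.001]
contact_force: [0.6, -0.1, -0.2]
gripper_width: 0.0
```

```bash
python3 - <<'E'
from h import *
s=monitor.read_state();p=s['position']; print(p,inv(p),s['contact_force'])
a=snap('scene','scene17.png'); b=snap('side','side17.png'); snap('wrist','wrist17.png')
a=a[165:365,200:365]; cv2.imwrite('pics/sc17.png',cv2.resize(a[:,:,::-1],(495,600),interpolation=cv2.INTER_CUBIC))
b=b[115:275,180:340]; cv2.imwrite('pics/sd17.png',cv2.resize(b[:,:,::-1],(640,640),interpolation=cv2.INTER_CUBIC)[:600])
def shift(f,g,x0,y0,x1,y1):
    A,B=[cv2.Canny(cv2.imread('pics/'+k),60,150)[y0:y1,x0:x1]*0+cv2.imread('pics/'+k,0)[y0:y1,x0:x1] for k in(f,g)]
    (d,r)=cv2.phaseCorrelate(A.astype(np.float32),B.astype(np.float32),cv2.createHanningWindow((x1-x0,y1-y0),cv2.CV_32F)); return np.round(d,2),round(r,2)
for n,r in dict(stopbar=(235,290,320,325),rim=(238,190,315,265),knob=(205,265,240,300),jar=(318,245,352,285),rule=(205,305,240,350)).items(): print(n,shift('scene6.png','scene17.png',*r))
for n,r in dict(trayend=(215,200,280,245),rim=(232,125,300,175),rule=(310,175,335,205)).items(): print('side',n,shift('side6.png','side17.png',*r))
E
```

```text
[0.41242818 0.06664985 0.35988236] [-0.13899481  0.18374834] [ 0.60809324 -0.12717289 -0.23989785]
stopbar (array([-0.1 , -0.09]), 0.99)
rim (array([-0.13,  1.11]), 0.52)
knob (array([ 0.05, -0.11]), 0.96)
jar (array([-0.06, -0.01]), 0.98)
rule (array([-0.09,  0.63]), 1.02)
side trayend (array([0.17, 1.75]), 0.4)
side rim (array([-0.27,  0.95]), 0.43)
side rule (array([0.57, 0.02]), 0.98)
```

View pics/sc17.png

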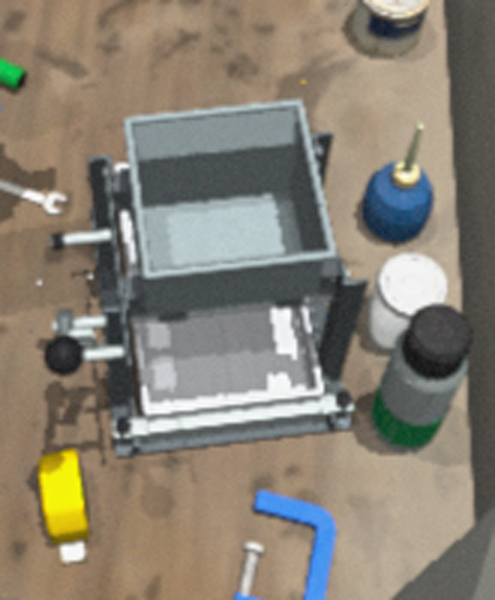

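View pics/sd17.png

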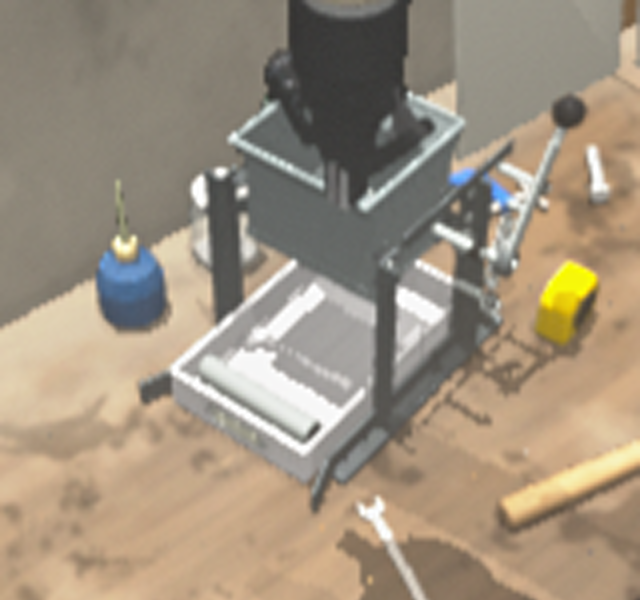

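View pics/wrist17.png

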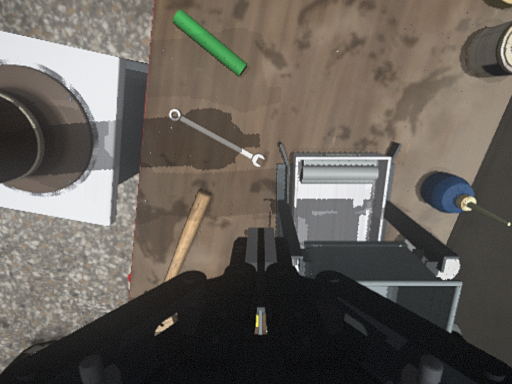

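Hopper, knob and jar match the pre-pull images; now a check on the rule and on the tray's edges (both gave noisy values with the shadow/tube changes).

```bash
python3 - <<'E'
import cv2,numpy as np
r=lambda f:cv2.imread('pics/'+f).astype(int)
for f in('scene0.png','scene6.png','scene17.png','side0.png','side6.png','side17.png'):
    im=r(f); m=(im[:,:,0]<80)&(im[:,:,2]>150)&(im[:,:,1]>120); 
    if 'scene' in f: m[:300]=0; m[365:]=0; m[:,:195]=0; m[:,245:]=0
    else: m[:175]=0; m[206:]=0; m[:,:308]=0; m[:,340:]=0
    ys,xs=np.nonzero(m); print(f,m.sum(),xs.mean().round(2),ys.mean().round(2),xs.min(),xs.max(),ys.min(),ys.max())
# tray nose vs stop in scene: grey columns profile
for f in('scene6.png','scene17.png'):
    g=r(f).sum(2)[294:314]; print(f,[ (g[:,c:c+5].mean(1)/3).astype(int).tolist() for c in (258,)])
# tray +y end in side: gradient position along column
for f in('side6.png','side17.png'):
    g=r(f).sum(2); print(f,[(g[210:236,c:c+3].mean(1)/3).astype(int).tolist() for c in (228,250)])
E
```

```text
scene0.png 371 220.37 329.15 213 228 315 343
scene6.png 361 220.4 329.12 213 228 315 343
scene17.png 359 220.4 329.12 213 228 315 343
side0.png 167 320.73 189.51 314 329 181 199
side6.png 170 320.58 189.84 314 329 181 199
side17.png 173 320.58 189.92 314 329 181 200
scene6.png [[160, 158, 156, 160, 216, 245, 242, 240, 152, 145, 200, 232, 236, 222, 119, 89, 97, 112, 125, 120]]
scene17.png [[158, 158, 155, 159, 215, 245, 243, 239, 143, 147, 206, 231, 236, 221, 120, 90, 96, 113, 124, 121]]
side6.png [[225, 235, 198, 157, 151, 152, 153, 152, 151, 142, 138, 142, 140, 140, 149, 159, 160, 151, 139, 133, 135, 140, 148, 157, 163, 165], [245, 246, 245, 245, 245, 246, 246, 246, 246, 246, 246, 247, 247, 248, 246, 207, 163, 152, 156, 156, 157, 155, 149, 129, 109, 108]]
side17.png [[225, 248, 216, 161, 152, 154, 155, 154, 146, 142, 141, 144, 142, 142, 152, 162, 163, 153, 141, 135, 137, 143, 150, 160, 167, 168], [245, 246, 246, 246, 242, 234, 231, 234, 233, 224, 202, 164, 145, 193, 244, 242, 195, 159, 156, 157, 159, 160, 155, 149, 153, 161]]
```

```bash
python3 -c "
from cell import arm,monitor
print(monitor.read_state()['time'],arm.hand_in())"
```

```text
the job is handed in; nothing more can be done
22.45 None
```

The job was done in the order asked and handed in at 22.45 s.

- **Tray:** I pushed it in until it bore on the stop. The tool stood still while the force rose from about 6 N to 20 N.
- **Opening the trap:** I threw the lever over with 9 N level push at the call-end readings. The trap snapped open and all three tubes dropped into the tray, two on the floor and one lying on top of them.
- **Closing the trap:** I threw the lever back with at most 18 N level push at the same kind of reading. It snapped past the centre and the trap shut.

**Last checks**
- The knob was back in its shut place and the trap door covered the bin's bottom.
- The stop bar, jar and tape measure had not moved.
- The robot was clear, with nothing touching it.

**What disagreed or went wrong**
- **First push missed:** The half-open fingertips passed over the tray wall without moving it. The images put the tips about 30 mm behind the reported tool point, so I used shut fingers and set the heights from the images.
- **Noisy image check:** The automatic image match gave unreliable figures for the bin's rim and the tray end, because the tubes, shadows and arm had changed. The tray's nose against the stop looked the same as before. The tray's far end in the side view allows a shift of up to about 0.5 mm, and I did not push the tray again to feel the stop.

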